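# Weigh the leftover wax, tip it into the melting pot, nest the moulds

## Task

Clear down the candle bench: put every wax bar lying on the bench onto the weighing tray while it stands on the scale, then lift the loaded tray by its handle, tip all the bars off it into the melting pot (never put a bar into the pot with the fingers) and set the empty tray back level on the middle of the scale's platform. Also nest the three pillar moulds upright in one another, the middle one right down in the large one and the small one right down in the middle one. Leave the mug, the candle and the ribbon reel where they are.

Things in the scene. Friction and masses are not known exactly. Their poses are not given: they have to be found in the camera images.
- wax1: Wax bar, cream: a loose block 62 (its x) by 34 (its y) by 24 mm (its z) with slightly rounded edges, 45 g; at the start it lies flat on the bench on its 62 x 34 face, if it is there at all (between 3 and 5 of the five bars are there; the state gives None for an absent one). Origin at its centre.
- wax2: Wax bar, dark red: a loose block 62 (its x) by 34 (its y) by 24 mm (its z) with slightly rounded edges, 45 g; at the start it lies flat on the bench on its 62 x 34 face, if it is there at all (between 3 and 5 of the five bars are there; the state gives None for an absent one). Origin at its centre.
- wax3: Wax bar, green: a loose block 62 (its x) by 34 (its y) by 24 mm (its z) with slightly rounded edges, 45 g; at the start it lies flat on the bench on its 62 x 34 face, if it is there at all (between 3 and 5 of the five bars are there; the state gives None for an absent one). Origin at its centre.
- wax4: Wax bar, amber: a loose block 62 (its x) by 34 (its y) by 24 mm (its z) with slightly rounded edges, 45 g; at the start it lies flat on the bench on its 62 x 34 face, if it is there at all (between 3 and 5 of the five bars are there; the state gives None for an absent one). Origin at its centre.
- wax5: Wax bar, mauve: a loose block 62 (its x) by 34 (its y) by 24 mm (its z) with slightly rounded edges, 45 g; at the start it lies flat on the bench on its 62 x 34 face, if it is there at all (between 3 and 5 of the five bars are there; the state gives None for an absent one). Origin at its centre.
- tray: Weighing tray: loose blue scoop tray, 160 g, empty on the scale at first. Origin under the middle of its 180 (x) by 140 mm (y) pan. Floor 4 mm; side walls and back wall (-x) 4 mm thick, tops 24 mm up; front (+x) end open, no lip, at first turned to the robot within about 30 degrees. Orange handle behind the back wall. Bars slide on it from a slope of 25 to 38 degrees; 48 empties it.
- tray_handle (a point): Grip point on the tray's orange handle, 130 mm behind (-x) and 52 mm above the tray's origin; tray's axes. An upright plate 12 mm thick (x), 60 mm wide (y), from 4 to 72 mm above the underside, 34 mm clear of the back wall but for a low bridge (14 mm high, 30 mm wide). Grip it across its thickness from above, about 50 N.
- tray_lip (a point): Middle of the top edge of the tray's open front end, 90 mm ahead of (+x) and 4 mm above the tray's origin.
- scale: The bench scale, fixed: a grey base with a steel platform 190 (its x) by 170 mm (its y) whose top is 40 mm above the bench. Origin on the bench under the platform's centre. The tray's underside rests on the platform; the handle overhangs.
- pot: The melting pot, fixed: an open round stainless steel vessel, outer radius 100 mm, wall 5 mm, rim 85 mm above the bench, inner floor 12 mm above the bench. A grey control box, 55 mm high, is built on at its +x side and reaches 136 mm from the pot's axis. Origin on the bench on the pot's axis.
- mould_l: The large pillar mould: a loose open aluminium cylinder, closed at the bottom, outer diameter 90 mm, 70 mm tall, wall 3 mm, bottom 4 mm, 140 g. Origin at the centre of its underside, z up its axis.
- mould_m: The middle pillar mould: like the large one but outer diameter 68 mm, 100 mm tall, wall 3 mm, bottom 4 mm, 110 g. Origin at the centre of its underside, z up its axis. It fits inside the large mould with about 7 mm of play all round and then stands 34 mm out of it.
- mould_s: The small pillar mould: outer diameter 48 mm, 130 mm tall, wall 2.5 mm, bottom 4 mm, 80 g. Origin at the centre of its underside, z up its axis. It fits inside the middle mould with about 7 mm of play all round and then stands 34 mm out of it.
- mug: White mug, 80 mm wide without its handle, 92 mm tall, loose; stays where it is. Origin under its centre.
- candle: Finished cream candle with a red band, 80 mm in diameter, 85 mm tall, loose; stays where it is. Origin under its centre.
- ribbon: Reel of red ribbon with white cheeks, lying flat, 90 mm in diameter, 26 mm high, loose; stays where it is. Origin under its centre.
There are look-alikes about, which are no part of the job. Leave any blue look-alike of the wax2 alone.

How it is judged:
On the way, in this order (a step that is already met when the one before it is completed fails the run):
1. every wax bar lies on the tray while the tray stands on the scale (horizontal distance between tray and scale below 0.045 m and angle between tray's own z axis and vertical below 0.06 rad and height (world z) of tray below 0.046 m and x of wax1 in the frame of tray between -0.09 and 0.1 m and y of wax1 in the frame of tray between -0.07 and 0.07 m and z of wax1 in the frame of tray between 0.008 and 0.08 m and x of wax2 in the frame of tray between -0.09 and 0.1 m and y of wax2 in the frame of tray between -0.07 and 0.07 m and z of wax2 in the frame of tray between 0.008 and 0.08 m and x of wax3 in the frame of tray between -0.09 and 0.1 m and y of wax3 in the frame of tray between -0.07 and 0.07 m and z of wax3 in the frame of tray between 0.008 and 0.08 m and x of wax4 in the frame of tray between -0.09 and 0.1 m and y of wax4 in the frame of tray between -0.07 and 0.07 m and z of wax4 in the frame of tray between 0.008 and 0.08 m and x of wax5 in the frame of tray between -0.09 and 0.1 m and y of wax5 in the frame of tray between -0.07 and 0.07 m and z of wax5 in the frame of tray between 0.008 and 0.08 m), for 0.3 s.
2. the tray is lifted off the scale with every bar on it (height (world z) of tray above 0.07 m and x of wax1 in the frame of tray between -0.09 and 0.1 m and y of wax1 in the frame of tray between -0.07 and 0.07 m and z of wax1 in the frame of tray between 0.008 and 0.08 m and x of wax2 in the frame of tray between -0.09 and 0.1 m and y of wax2 in the frame of tray between -0.07 and 0.07 m and z of wax2 in the frame of tray between 0.008 and 0.08 m and x of wax3 in the frame of tray between -0.09 and 0.1 m and y of wax3 in the frame of tray between -0.07 and 0.07 m and z of wax3 in the frame of tray between 0.008 and 0.08 m and x of wax4 in the frame of tray between -0.09 and 0.1 m and y of wax4 in the frame of tray between -0.07 and 0.07 m and z of wax4 in the frame of tray between 0.008 and 0.08 m and x of wax5 in the frame of tray between -0.09 and 0.1 m and y of wax5 in the frame of tray between -0.07 and 0.07 m and z of wax5 in the frame of tray between 0.008 and 0.08 m), for 0.2 s.
3. the tray is tipped (more than 20 degrees) with its open end at the pot (angle between tray's own z axis and vertical above 0.35 rad and horizontal distance between tray_lip and pot below 0.15 m).
4. every wax bar is in the melting pot (horizontal distance between each of wax1, wax2, wax3, wax4, wax5 and pot below 0.095 m and height (world z) of each of wax1, wax2, wax3, wax4, wax5 below 0.085 m), for 0.3 s.
5. the tray is back on the scale (horizontal distance between tray and scale below 0.045 m and angle between tray's own z axis and vertical below 0.06 rad and height (world z) of tray below 0.046 m), for 0.3 s.
At the end, for the whole second after the job is handed in: Every bar present is in the pot (centre within 95 mm of its axis, below the rim); tray level (0.06 rad) on the scale within 45 mm of its centre; middle mould upright (0.08 rad) on the bottom of the large, small on the bottom of the middle (axes within 14 mm, under 10 mm up); all at rest (all of step 4 and all of step 5 and horizontal distance between mould_m and mould_l below 0.014 m and z of mould_m in the frame of mould_l between 0 and 0.01 m and angle between each of mould_m, mould_l, mould_s, mould_m's own z axis and vertical below 0.08 rad and horizontal distance between mould_s and mould_m below 0.014 m and z of mould_s in the frame of mould_m between 0 and 0.01 m and linear speed of each of wax1, wax2, wax3, wax4, wax5, tray, mould_l, mould_m, mould_s below 0.03 m/s); the robot touches nothing.
It fails at once if a bystander (mug, candle or ribbon reel) is moved more than 30 mm (distance of any of mug, candle, ribbon from where it was at the start of the episode above 0.03 m).
It fails at once if the fingers put a wax bar into the melting pot instead of tipping it in (carrying it high across is fine) ((contact force between the fingers and wax1 above 1 N and horizontal distance between wax1 and pot below 0.095 m and height (world z) of wax1 below 0.11 m) or (contact force between the fingers and wax2 above 1 N and horizontal distance between wax2 and pot below 0.095 m and height (world z) of wax2 below 0.11 m) or (contact force between the fingers and wax3 above 1 N and horizontal distance between wax3 and pot below 0.095 m and height (world z) of wax3 below 0.11 m) or (contact force between the fingers and wax4 above 1 N and horizontal distance between wax4 and pot below 0.095 m and height (world z) of wax4 below 0.11 m) or (contact force between the fingers and wax5 above 1 N and horizontal distance between wax5 and pot below 0.095 m and height (world z) of wax5 below 0.11 m)).
Of wax1, wax2, wax3, wax4, wax5 only 3 to 5 are there at a start; the rules pass over those that are not, and their reading is None.
At some moment in a run one of wax1, wax2, wax3, wax4, wax5, mould_l may be knocked a few centimetres aside while the robot is not near it.
It also fails if it takes over 210 s, if anything falls off the work surface, if the arm or the gripper's body presses on something with over 40 N, if the wrist force passes 120 N, or if a joint passes its speed limit or range.

## Robot

A 6-joint arm with a two-finger parallel gripper is mounted at the origin on the work surface. World frame = base frame: x ahead of the robot, y to its left, z up, the work surface at z = 0. Lengths are in m, angles in rad, forces in N, time in s.
With the tool pointing down it reaches from about 0.35 to 0.775 m from the base axis. Payload 5.5 kg.
Tool frame: the origin (TCP) lies at the very end of the fingers, on their centre line; the grasp point (between the pads) lies 19 mm behind it; x points along the fingers, y is the direction in which the jaws open and shut, and the axes are right-handed (so a half turn about x gives the same grasp; the last joint's range is limited). The gripper opens to 85 mm and grips with 20 to 120 N. Pads are 22 mm wide; open, the fingers measure 114 mm over their backs; the gripper's body (76 mm by 85 mm) begins 54 mm behind the grasp point. The pads swing forward as they close: fully open they stand 13 mm farther back than shut.
Start: joints at [-1.393, 0.313, 0.046, 1.304, 0, 1.431], TCP at [0.18, -0.546, 0.231] pointing down, gripper open.
Joint ranges: [-2.76, 2.76], [-0.86, 1.69], [-1.03, 1.26], [-2.2, 2.34], [-1.47, 1.5], [-3.14, 3.14]. Speed limits (rad/s): [2.57, 2.57, 3.14, 3.14, 3.14, 3.14].

## Interface

Orientations are given as a unit quaternion [w, x, y, z].
In Python, from rig import sense, optics, env, spotter gives the robot as it stands. The module is installed in compiled form; this text tells all that it offers.
- The arm moves only by the tool drive_tool, never from a script. Its argument "increments" is a list of rows, each a list of 3 entries, a list of its own where there are three numbers: the closure in counts, from 0 (fully open) to 255 (shut), then the shift along the tool's x, y, z in mm, then the turn, a rotation vector about the tool's x, y, z in rad. In form: [[jaw, [dx, dy, dz], [wx, wy, wz]], ...]. A call has 1 to 12 rows; each row is the pose to reach, as a shift and turn from the pose measured when the call began, along the tool's axes at that moment; what a row does not reach only later rows make up. A row lasts 1/10 s, in which the tool goes at most 50 mm and 8.59 degrees, less where a joint would pass 70% of its speed; a pose out of reach is approached as far as the arm can. A call with a gripper value outside its range is refused whole. The fingers move at their own pace and stop on an object; "squeeze" is the grip in N (left out, the last holds). Time passes only in rows, so rows that repeat a pose let the fingers close. It gives the time, the measured TCP pose, the force and the opening at its end, in the units of the state.
- sense(): the state, without advancing time (a new reading comes with each control period).
- optics.grab_frame(name): name is "scene" or "side" or "wrist"; returns a dict with "frame" (384x512x3 uint8, blue, green, red), "camera_matrix" (3x3 intrinsics, pixels), "rvec" (rotation vector, rad) and "tvec" (3), from world to camera coordinates, as OpenCV has them. Camera axes: x right, y down, z forward; pixel columns grow to the right and rows downward; lengths in m; the calibration is good to about 2 mm. A picture is of the moment at which its call begins. There is no depth.
- env.close_job(): hands the job in, once; it reports no verdict.
Trained networks look in a picture, given as the dict that the camera call returned (one of the last four; its "shot" number tells which), for a name from the list of things; names that differ only in an ending like _2 or _b are one class to them, and where a whole thing is asked for, a point or a joint stands for the part that bears it (a point fixed in the world has none). Each returns a list of dicts, best first, with "p" (0 to 1); they miss things now and then, are a little off and sometimes report something else, mostly with a low value. They report only what shows in the picture. A call takes as long as a camera call. They do not tell look-alikes from the thing itself.
- spotter.find_in(thing, picture): "point" ([x, y, z] in m, in world coordinates, good to about 4 mm: the middle of the surface that is visible of it).
- spotter.masks_of(thing, picture): "region" (384x512 bool, what is visible of it).
- spotter.spot_point(thing, picture): "point" ([x, y, z] in m, in world coordinates, good to about 4 mm: a listed point, or the origin of a listed thing).
The state is a dict: "time_s": time; "joint_positions": joint angles; "qd": joint speeds; "joint_torque": joint torques, N m; "position": TCP position; "ee_rot": TCP orientation; "ft_force": force on the tool from outside, world axes, zero at the start; "wrist_torque": the same for the moment, N m; "grip_width": finger opening in m.
Only numpy, scipy, OpenCV 4.12 (cv2) and the standard library are available. Lean on these libraries where they do the work, as an engineer would, in place of code of your own. Each camera call takes 0.05 s, during which the arm holds its last target.

## Working session

There is one attempt and no reset: what is moved stays moved. The work goes in short steps, Python scripts to look and compute and a tool call to move; the robot and the scene stay as the last step left them, time stands still between calls to the robot, and variables do not carry over. Pictures are saved under pics/ and viewed, and the job is handed in when it is done.

Besides the shell and the picture viewer there is one more tool, called as name(argument=value, ...), one argument or row to a line, values as JSON. drive_tool: Moves the arm, as the interface text tells. Its arguments: {"type":"object","properties":{"increments":{"type":"array"},"squeeze":{"type":"number"}},"required":["increments"]}

```bash
mkdir -p pics; python3 - <<'E'
from rig import sense, optics, env, spotter
import cv2
s=sense(); print({k:(v if not hasattr(v,'tolist') else v.tolist()) for k,v in s.items()})
for n in ["scene","side","wrist"]:
    f=optics.grab_frame(n); cv2.imwrite(f"pics/{n}0.png",f["frame"]); print(n,f["camera_matrix"],f["rvec"],f["tvec"],f["shot"])
E
```

```text
{'time_s': 0.0, 'joint_positions': [-1.3926131268854782, 0.3140007332751258, 0.044949024821698755, 1.3035956519644065, -2.5828937448215636e-05, 1.431181194203741], 'qd': [-0.0005700254736674384, -0.00044332862815756106, -0.0015061533696295233, 0.00023333737755438635, -0.0013273064998627028, 0.0003754134002246044], 'joint_torque': [0.0013380307063926011, -48.06288957595825, 29.85325276851654, 0.0194229040062055, 0.0001414039888913976, 5.587399556361561e-06], 'position': [0.17955484006223554, -0.5456937589728388, 0.23039643687282674], 'ee_rot': [-0.11123227058747398, -0.6981766479771545, -0.11254055328808729, 0.6982201472780275], 'ft_force': [0.5950518507775695, 0.3355559684569302, 0.23107170293864257], 'wrist_torque': [-0.07148120295579742, -0.030149119865605298, -0.0032821288121703193], 'grip_width': 0.08506043185952761}
scene [[415.52510133   0.         250.11269297]
 [  0.         415.52510133 191.22906044]
 [  0.           0.           1.        ]] [ 2.10392138  0.86415022 -0.40217688] [-0.34562578 -0.16836085  1.63420536] 1
side [[373.25179369   0.         257.16817212]
 [  0.         373.25179369 197.16089961]
 [  0.           0.           1.        ]] [ 0.38823948 -2.71414404  1.24988867] [0.50029825 0.19688097 1.10704838] 2
wrist [[317.33261428   0.         249.3969141 ]
 [  0.         317.33261428 186.00891329]
 [  0.           0.           1.        ]] [-2.34488718  1.69588013  0.25309745] [-0.57573106 -0.03746314  0.37772636] 3
```

View pics/scene0.png

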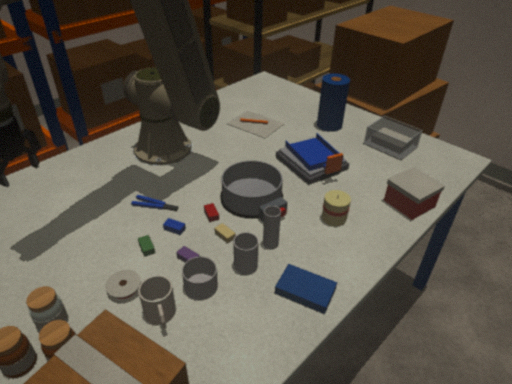

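View pics/side0.png

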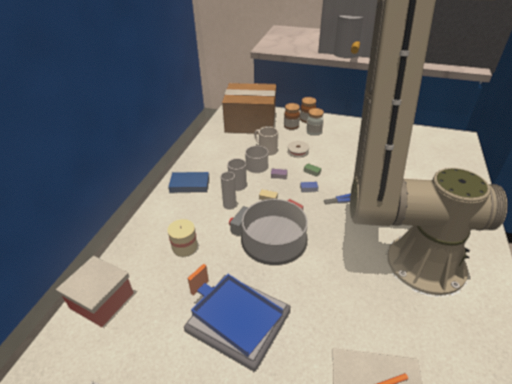

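View pics/wrist0.png

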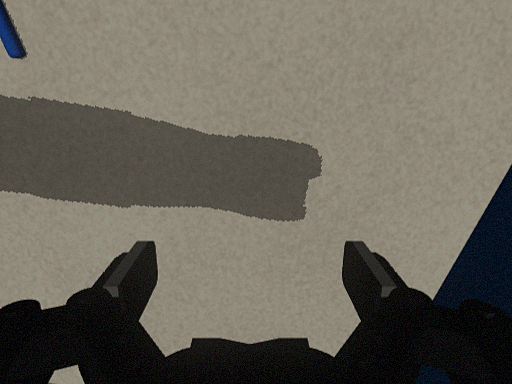

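```bash
cat > h.py <<'E'
from rig import sense, optics, env, spotter
import cv2, numpy as np
from scipy.spatial.transform import Rotation as R
def cam(f):
    Rm=cv2.Rodrigues(np.array(f["rvec"]))[0]; t=np.array(f["tvec"]).ravel(); return Rm,t,np.array(f["camera_matrix"])
def pix2z(f,uv,z):
    Rm,t,K=cam(f); c=-Rm.T@t; uv=np.atleast_2d(np.array(uv,float))
    d=(np.c_[uv,np.ones(len(uv))]@np.linalg.inv(K).T)@Rm
    return c+d*((z-c[2])/d[:,2])[:,None]
def proj(f,P):
    return cv2.projectPoints(np.atleast_2d(np.array(P,float)),np.array(f["rvec"]),np.array(f["tvec"]),np.array(f["camera_matrix"]),None)[0][:,0]
def tool():
    s=sense(); q=s["ee_rot"]; return np.array(s["position"]),R.from_quat([q[1],q[2],q[3],q[0]])
def fit(f,mask,z):
    """rect fit of mask projected to plane z -> centre, yaw of long side, size"""
    ys,xs=np.nonzero(mask); P=pix2z(f,np.c_[xs,ys],z)[:,:2]
    (c,(w,h),a)=cv2.minAreaRect((P*1000).astype(np.float32))
    if w<h: w,h,a=h,w,a+90
    return np.array(c)/1000,((a+90)%180)-90,(w,h)
E
python3 - <<'E'
from h import *
fs={n:optics.grab_frame(n) for n in ["scene","side"]}
for n,f in fs.items():
    print("==",n)
    for t in ["wax1","wax2","wax3","wax4","wax5","tray","tray_handle","tray_lip","scale","pot","mould_l","mould_m","mould_s","mug","candle","ribbon"]:
        r=spotter.spot_point(t,f)
        print(t,[(np.round(d["point"],3).tolist(),round(d["p"],2),np.round(proj(f,d["point"])[0]).tolist()) for d in r[:3]])
im=cv2.resize(fs["scene"]["frame"][180:330,100:300],None,fx=4,fy=4,interpolation=cv2.INTER_CUBIC);cv2.imwrite("pics/crop1.png",im)
im=cv2.resize(fs["side"]["frame"][130:330,150:350],None,fx=3,fy=3,interpolation=cv2.INTER_CUBIC);cv2.imwrite("pics/crop2.png",im)
E
```

```text
== scene
wax1 [([0.406, -0.352, 0.01], 0.81, [147.0, 246.0]), ([0.525, -0.296, 0.014], 0.74, [188.0, 256.0]), ([0.399, -0.249, 0.011], 0.72, [173.0, 227.0])]
wax2 [([0.406, -0.352, 0.01], 0.81, [147.0, 246.0]), ([0.525, -0.296, 0.014], 0.74, [188.0, 256.0]), ([0.399, -0.249, 0.011], 0.72, [173.0, 227.0])]
wax3 [([0.406, -0.352, 0.01], 0.81, [147.0, 246.0]), ([0.525, -0.296, 0.014], 0.74, [188.0, 256.0]), ([0.399, -0.249, 0.011], 0.72, [173.0, 227.0])]
wax4 [([0.406, -0.352, 0.01], 0.81, [147.0, 246.0]), ([0.525, -0.296, 0.014], 0.74, [188.0, 256.0]), ([0.399, -0.249, 0.011], 0.72, [173.0, 227.0])]
wax5 [([0.406, -0.352, 0.01], 0.81, [147.0, 246.0]), ([0.525, -0.296, 0.014], 0.74, [188.0, 256.0]), ([0.399, -0.249, 0.011], 0.72, [173.0, 227.0])]
tray [([0.472, 0.343, 0.04], 0.62, [312.0, 153.0]), ([0.715, 0.139, -0.001], 0.4, [332.0, 219.0])]
tray_handle [([0.594, 0.29, 0.097], 0.7, [333.0, 159.0])]
tray_lip [([0.386, 0.372, 0.044], 0.91, [299.0, 141.0])]
scale [([0.473, 0.334, -0.002], 0.65, [310.0, 163.0]), ([0.623, -0.335, 0.001], 0.49, [200.0, 286.0])]
pot [([0.458, 0.033, -0.001],
[... 1735 characters left out ...]
0.296, 0.093], 0.5, [198.0, 277.0])]
mould_l [([0.647, -0.085, 0.001], 0.98, [230.0, 205.0]), ([0.66, -0.201, 0.003], 0.76, [237.0, 184.0]), ([0.62, -0.336, 0.003], 0.56, [257.0, 166.0])]
mould_m [([0.647, -0.085, 0.001], 0.98, [230.0, 205.0]), ([0.66, -0.201, 0.003], 0.76, [237.0, 184.0]), ([0.62, -0.336, 0.003], 0.56, [257.0, 166.0])]
mould_s [([0.647, -0.085, 0.001], 0.98, [230.0, 205.0]), ([0.66, -0.201, 0.003], 0.76, [237.0, 184.0]), ([0.62, -0.336, 0.003], 0.56, [257.0, 166.0])]
mug [([0.615, -0.454, 0.002], 0.66, [267.0, 150.0]), ([0.521, -0.294, 0.013], 0.4, [279.0, 174.0])]
candle [([0.715, 0.141, 0.003], 0.73, [185.0, 247.0])]
ribbon [([0.488, -0.484, -0.001], 0.7, [298.0, 152.0])]
```

View pics/crop1.png

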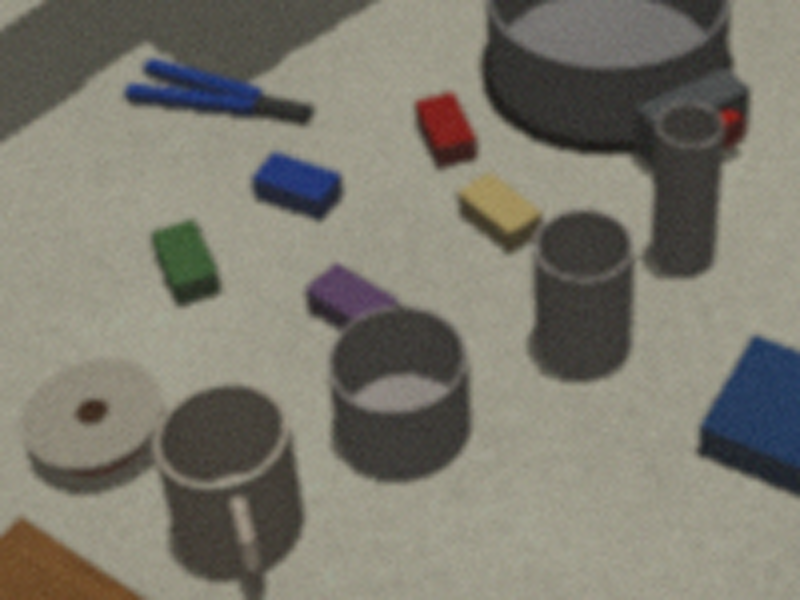

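View pics/crop2.png

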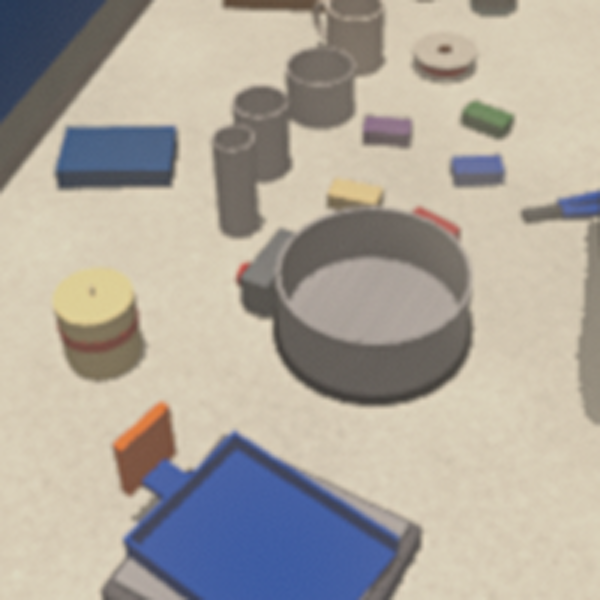

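```bash
python3 - <<'E'
from h import *
fs={n:optics.grab_frame(n) for n in ["scene","side"]}
for n,f in fs.items():
    print("==",n)
    for t in ["wax1"]:
        for d in spotter.masks_of(t,f):
            m=d["region"]; ys,xs=np.nonzero(m)
            if len(xs)<10: continue
            print(round(d["p"],2),len(xs),(round(xs.mean()),round(ys.mean())),f["frame"][m].mean(0).round(),fit(f,m,0.018))
    for d in spotter.find_in("wax1",f): print(np.round(d["point"],3),round(d["p"],2))
p,r=tool(); print(p,r.as_matrix().round(3))
E
```

```text
== scene
0.57 246 (146, 246) [57. 85. 65.] (array([ 0.41248007, -0.35632297]), -20.3062744140625, (82.65596008300781, 35.09956359863281))
0.52 219 (212, 212) [ 43.  48. 108.] (array([ 0.43551608, -0.12650194]), -24.245697021484375, (84.61876678466797, 41.51601791381836))
0.52 214 (186, 254) [87. 68. 84.] (array([ 0.52000531, -0.29896826]), 5.094792366027832, (57.19303894042969, 46.38549041748047))
0.48 254 (175, 226) [93. 57. 46.] (array([ 0.40485788, -0.24850064]), 20.83780860900879, (71.4053955078125, 51.60102844238281))
0.22 689 (271, 227) [59. 63. 66.] (array([ 0.61452887, -0.04025513]), -48.71424102783203, (191.37368774414062, 50.99848937988281))
[ 0.422 -0.354  0.022] 0.81
[ 0.438 -0.13   0.024] 0.79
[ 0.533 -0.166  0.021] 0.74
[ 0.522 -0.299  0.023] 0.65
[ 0.408 -0.252  0.022] 0.51
== side
0.7 159 (268, 195) [128. 168. 188.] (array([ 0.52677533, -0.15873854]), 15.926321029663086, (67.47856903076172, 49.74544906616211))
0.7 167 (309, 187) [138. 114. 111.] (array([ 0.39482129, -0.24052811]), 15.869046211242676, (63.709747314453125, 57.90913009643555))
0.64 152 (313, 170) [ 98. 126. 116.] (array([ 0.4028042 , -0.34700458]), -15.477287292480469, (71.1431884765625, 60.565834045410156))
0.47 42 (296, 204) [106. 116. 178.] (array([ 0.42181512, -0.13761557]), -27.120651245117188, (62.44000244140625, 13.14441967010498))
[ 0.398 -0.345  0.021] 0.72
[ 0.392 -0.238  0.025] 0.69
[ 0.416 -0.127  0.022] 0.52
[ 0.528 -0.147  0.026] 0.43
[ 0.518 -0.281  0.021] 0.43
[ 0.17966962 -0.54625193  0.23131799] [[ 0.     0.312 -0.95 ]
 [-0.    -0.95  -0.312]
 [-1.     0.    -0.   ]]
```

```bash
cat >> h.py <<'E'
def goto(p,yaw,tilt=0,tool0=None):
    """target: tool x down, tool y axis at yaw deg (mod 180 choose nearest). tilt about horizontal jaw-perp axis (tool z): deg"""
    p0,r0=tool() if tool0 is None else tool0
    best=None
    for k in (0,180):
        a=np.radians(yaw+k); y=np.array([np.cos(a),np.sin(a),0]); x=np.array([0,0,-1.]); z=np.cross(x,y)
        r=R.from_matrix(np.c_[x,y,z])*R.from_rotvec([0,0,np.radians(tilt)])
        rv=(r0.inv()*r).as_rotvec()
        if best is None or np.linalg.norm(rv)<np.linalg.norm(best[1]): best=(r0.inv().apply(np.array(p)-p0)*1000,rv,k)
    d,rv,k=best
    n=int(np.ceil(max(np.linalg.norm(d)/50,np.degrees(np.linalg.norm(rv))/8.59)))
    print("shift",d.round(1).tolist(),"turn",rv.round(4).tolist(),"rows",n,"k",k)
    return d,rv
E
python3 - <<'E'
from h import *
f=optics.grab_frame("wrist"); Rm,t,K=cam(f); c=-Rm.T@t; p,r=tool()
print("cam in tool",r.inv().apply(c-p), "axis in tool",r.inv().apply(Rm[2]), "img right in tool", r.inv().apply(Rm[0]))
print(sense()["joint_positions"])
goto([0.50,-0.22,0.33],90)
goto([0.50,-0.22,0.33],np.degrees(np.arctan2(-.22,.5))-90)
E
```

```text
cam in tool [-0.14082329  0.00159318 -0.07376178] axis in tool [ 9.57090831e-01 -5.73061364e-05  2.89788090e-01] img right in tool [ 2.06661352e-04  9.99999861e-01 -4.84794103e-04]
[-1.39260520e+00  3.13187202e-01  4.61058390e-02  1.30360074e+00
 -6.57364502e-06  1.43123156e+00]
shift [-98.7, -209.8, -406.2] turn [0.3178, 0.0, -0.0001] rows 10 k 180
shift [-98.7, -209.8, -406.2] turn [0.7323, -0.0, -0.0001] rows 10 k 0
```

```bash
sed -i 's/def goto(p,yaw,tilt=0,tool0=None):/def goto(p,yaw,tilt=0,tool0=None,ks=(0,)):/; s/for k in (0,180):/for k in ks:/' h.py
python3 - <<'E'
from h import *
goto([0.42,-0.25,0.36],65)
E
```

```text
shift [-128.7, -206.3, -320.9] turn [-2.3875, 0.0001, -0.0] rows 16 k 0
```

drive_tool(
  increments=[
    [0,[-129,-206,-321],[-2.3875,0,0]],
    [0,[-129,-206,-321],[-2.3875,0,0]],
    [0,[-129,-206,-321],[-2.3875,0,0]],
    [0,[-129,-206,-321],[-2.3875,0,0]],
    [0,[-129,-206,-321],[-2.3875,0,0]],
    [0,[-129,-206,-321],[-2.3875,0,0]],
    [0,[-129,-206,-321],[-2.3875,0,0]],
    [0,[-129,-206,-321],[-2.3875,0,0]],
    [0,[-129,-206,-321],[-2.3875,0,0]],
    [0,[-129,-206,-321],[-2.3875,0,0]],
    [0,[-129,-206,-321],[-2.3875,0,0]],
    [0,[-129,-206,-321],[-2.3875,0,0]],
  ],
  squeeze=40,
)

```text
time_s: 3.4
position: [0.4205, -0.2499, 0.3604]
ee_rot: [0.618, 0.344, 0.618, -0.344]
ft_force: [-0.2, -0.0, -0.3]
grip_width: 0.0855
```

```bash
python3 - <<'E'
from h import *
goto([0.42,-0.25,0.36],65)
E
```

```text
shift [0.4, -0.4, -0.2] turn [-0.5804, 0.0004, 0.0001] rows 4 k 0
```

drive_tool(
  increments=[
    [0,[0,0,0],[-0.58,0,0]],
    [0,[0,0,0],[-0.58,0,0]],
    [0,[0,0,0],[-0.58,0,0]],
    [0,[0,0,0],[-0.58,0,0]],
    [0,[0,0,0],[-0.58,0,0]],
  ],
)

```text
time_s: 3.9
position: [0.4204, -0.2499, 0.3605]
ee_rot: [0.69, 0.153, 0.69, -0.153]
ft_force: [-0.3, 0.3, -0.7]
grip_width: 0.0856
```

```bash
python3 - <<'E'
from h import *
f=optics.grab_frame("wrist"); cv2.imwrite("pics/w1.png",f["frame"])
for d in spotter.masks_of("wax1",f):
    m=d["region"]; ys,xs=np.nonzero(m)
    if len(xs)<10: continue
    print(round(d["p"],2),len(xs),(round(xs.mean()),round(ys.mean())),f["frame"][m].mean(0).round(),fit(f,m,0.022))
E
```

```text
0.95 916 (244, 126) [74. 42. 30.] (array([ 0.39783856, -0.24933813]), 20.302017211914062, (60.5883674621582, 34.05019760131836))
0.91 1075 (327, 110) [ 28.  31. 133.] (array([ 0.42869916, -0.12826343]), -24.978744506835938, (60.2276496887207, 38.345516204833984))
0.89 849 (251, 208) [95. 70. 94.] (array([ 0.52080908, -0.29548035]), 8.35512638092041, (66.86048889160156, 36.7313232421875))
0.8 958 (330, 176) [ 93. 135. 148.] (array([ 0.52527167, -0.16103397]), -2.535491943359375, (69.60401153564453, 36.745548248291016))
```

View pics/w1.png

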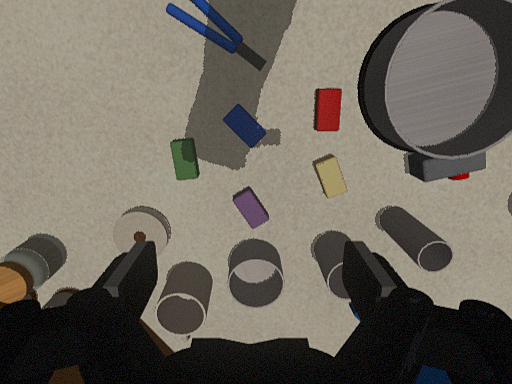

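```bash
cat >> h.py <<'E'
from scipy.optimize import minimize
HUE={"red":[(0,8),(172,180)],"cream":[(15,34)],"green":[(45,85)],"mauve":[(130,168)]}
def segc(f,col,minS=60,near=None,rad=0.08,z=0.02):
    hsv=cv2.cvtColor(f["frame"],cv2.COLOR_BGR2HSV); m=np.zeros(hsv.shape[:2],bool)
    for a,b in HUE[col]: m|=(hsv[...,0]>=a)&(hsv[...,0]<=b)
    m&=hsv[...,1]>minS
    if near is not None:
        yy,xx=np.mgrid[:m.shape[0],:m.shape[1]]
        P=pix2z(f,np.c_[xx.ravel(),yy.ravel()],z)[:,:2]
        m&=(np.linalg.norm(P-np.array(near)[:2],axis=1)<rad).reshape(m.shape)
    m=cv2.morphologyEx(m.astype(np.uint8),cv2.MORPH_OPEN,np.ones((3,3)))
    n,l,st,_=cv2.connectedComponentsWithStats(m)
    if n<2: return None
    return l==1+np.argmax(st[1:,4])
def boxfit(f,m,x0,zc=0.012,S=4):
    M=cv2.resize(m.astype(np.uint8),None,fx=S,fy=S,interpolation=cv2.INTER_LINEAR)>0
    c=np.array([[i,j,k] for i in(-31,31) for j in(-17,17) for k in(-12,12)])/1000
    def cost(v):
        P=R.from_euler('z',v[2]*10,degrees=True).apply(c)+[v[0]/100,v[1]/100,zc]
        h=cv2.convexHull((proj(f,P)*S+S/2).astype(np.float32)); a=np.zeros(M.shape,np.uint8)
        cv2.fillConvexPoly(a,np.round(h*16).astype(np.int32),1,shift=4); a=a>0
        return 1-(a&M).sum()/(a|M).sum()
    best=None
    for dy in (-15,0,15):
        r=minimize(cost,[x0[0]*100,x0[1]*100,x0[2]/10+dy/10],method="Nelder-Mead",options=dict(initial_simplex=None,maxiter=150))
        if best is None or r.fun<best.fun: best=r
    return best.x[0]/100,best.x[1]/100,((best.x[2]*10+90)%180)-90,1-best.fun
def bar(f,col,near,zc=0.012,rad=0.08):
    m=segc(f,col,near=near,rad=rad,z=zc+.01)
    if m is None: return None
    c,a,s=fit(f,m,zc+0.01)
    return m.sum(),np.round(boxfit(f,m,(c[0],c[1],a),zc),4).tolist()
E
python3 - <<'E'
from h import *
f=optics.grab_frame("wrist")
for c,n in dict(red=(.43,-.13),cream=(.525,-.16),mauve=(.521,-.295),green=(.41,-.352)).items():
    print(c,bar(f,c,n))
f=optics.grab_frame("scene")
for c,n in dict(red=(.43,-.13),cream=(.525,-.16),mauve=(.521,-.295),green=(.41,-.352)).items():
    print(c,bar(f,c,n))
E
```

```text
red (np.int64(1050), [0.4283, -0.1271, -24.4342, 0.8946])
cream (np.int64(914), [0.5276, -0.1599, -0.6747, 0.9083])
mauve (np.int64(665), [0.5268, -0.2972, 2.7826, 0.7141])
green (np.int64(633), [0.4074, -0.3592, -25.3528, 0.5985])
red (np.int64(189), [0.426, -0.1209, -28.6657, 0.8259])
cream (np.int64(241), [0.5252, -0.1555, -9.573, 0.8298])
mauve (np.int64(122), [0.4994, -0.2875, -11.9338, 0.3928])
green (np.int64(174), [0.3924, -0.3477, -22.2612, 0.6388])
```

```bash
python3 - <<'E'
from h import *
goto([0.428,-0.127,0.09],65.6)
goto([0.428,-0.127,0.006],65.6)
E
```

```text
shift [270.4, 114.5, -45.5] turn [-0.0132, 0.0004, 0.0002] rows 6 k 0
shift [354.4, 114.6, -45.5] turn [-0.0132, 0.0004, 0.0002] rows 8 k 0
```

drive_tool(
  increments=[
    [80,[150,114,-45],[-0.013,0,0]],
    [80,[150,114,-45],[-0.013,0,0]],
    [80,[150,114,-45],[-0.013,0,0]],
    [80,[150,114,-45],[-0.013,0,0]],
    [80,[270,114,-45],[-0.013,0,0]],
    [80,[270,114,-45],[-0.013,0,0]],
    [80,[270,114,-45],[-0.013,0,0]],
  ],
)

```text
time_s: 4.8
position: [0.4254, -0.1258, 0.0864]
ee_rot: [0.689, 0.15, 0.693, -0.149]
ft_force: [-0.4, 0.8, 0.8]
grip_width: 0.0583
```

```bash
python3 - <<'E'
from h import *
f=optics.grab_frame("wrist"); cv2.imwrite("pics/w2.png",f["frame"])
print(bar(f,"red",(.428,-.127)))
goto([0.428,-0.127,0.006],65.6)
E
```

```text
(np.int64(4330), [0.4288, -0.1265, -24.1941, 0.9278])
shift [78.9, 0.1, 4.4] turn [-0.0013, -0.0083, -0.0001] rows 2 k 0
```

View pics/w2.png

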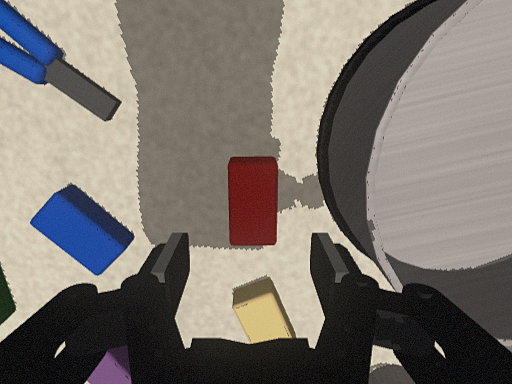

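drive_tool(
  increments=[
    [80,[40,0,4],[0,-0.008,0]],
    [80,[79,0,4],[0,-0.008,0]],
    [80,[79,0,4],[0,-0.008,0]],
    [200,[79,0,4],[0,-0.008,0]],
    [200,[79,0,4],[0,-0.008,0]],
    [200,[79,0,4],[0,-0.008,0]],
    [200,[79,0,4],[0,-0.008,0]],
    [200,[40,0,4],[0,-0.008,0]],
    [200,[-10,0,4],[0,-0.008,0]],
    [200,[-100,0,4],[0,-0.008,0]],
    [200,[-130,0,4],[0,-0.008,0]],
    [200,[-130,0,4],[0,-0.008,0]],
  ],
  squeeze=40,
)

```text
time_s: 6.05
position: [0.431, -0.1283, 0.2203]
ee_rot: [0.694, 0.149, 0.689, -0.15]
ft_force: [0.4, -1.2, -1.2]
grip_width: 0.0331
```

```bash
python3 - <<'E'
from h import *
f=optics.grab_frame("wrist"); cv2.imwrite("pics/w3.png",f["frame"])
p,r=tool();print(p,sense()["grip_width"])
goto([0.40,0.25,0.30],68)
E
```

```text
[ 0.43181027 -0.12866879  0.22167647] 0.0330374630895157
shift [-80.2, 331.5, -185.0] turn [-0.0429, 0.0098, 0.0003] rows 8 k 0
```

View pics/w3.png

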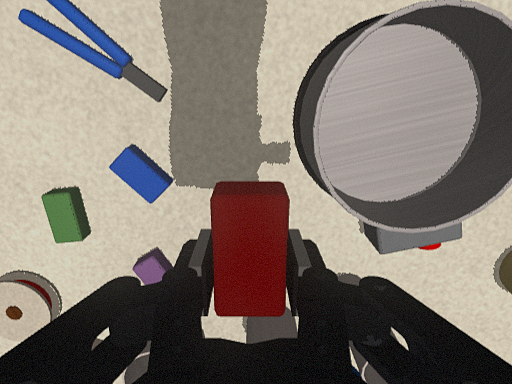

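drive_tool(
  increments=[
    [200,[-80,331,-185],[-0.043,0.01,0]],
    [200,[-80,331,-185],[-0.043,0.01,0]],
    [200,[-80,331,-185],[-0.043,0.01,0]],
    [200,[-80,331,-185],[-0.043,0.01,0]],
    [200,[-80,331,-185],[-0.043,0.01,0]],
    [200,[-80,331,-185],[-0.043,0.01,0]],
    [200,[-80,331,-185],[-0.043,0.01,0]],
    [200,[-80,331,-185],[-0.043,0.01,0]],
    [200,[-80,331,-185],[-0.043,0.01,0]],
  ],
)

```text
time_s: 7.0
position: [0.3991, 0.2537, 0.3003]
ee_rot: [0.695, 0.133, 0.694, -0.132]
ft_force: [-0.0, -0.7, -0.3]
grip_width: 0.0331
```

```bash
python3 - <<'E'
from h import *
f=optics.grab_frame("wrist"); cv2.imwrite("pics/w4.png",f["frame"])
for t in ["tray","tray_handle","tray_lip","scale"]:
    print(t,[(np.round(d["point"],4).tolist(),round(d["p"],2)) for d in spotter.spot_point(t,f)])
print(tool()[0])
E
```

```text
tray [([0.4753, 0.3394, 0.0418], 0.94)]
tray_handle [([0.5941, 0.2912, 0.0918], 0.87)]
tray_lip [([0.3842, 0.3732, 0.041], 0.94)]
scale []
[0.39945762 0.24857578 0.29926387]
```

View pics/w4.png

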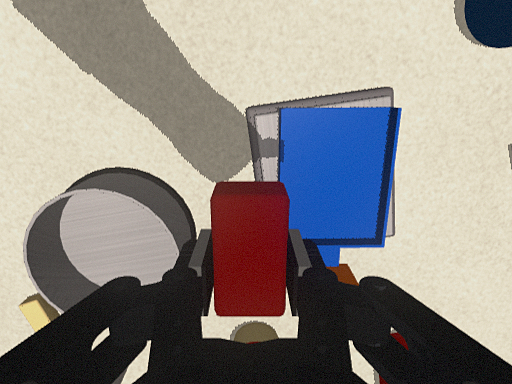

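```bash
python3 - <<'E'
from h import *
f=optics.grab_frame("wrist")
im=f["frame"].copy()
print(pix2z(f,[[401,109],[385,247]],0.064))
a=np.radians(158.5);ex=np.array([np.cos(a),np.sin(a),0]);ey=np.array([-np.sin(a),np.cos(a),0])
for o,c in (((0.472,0.340,0.04),(0,255,0)),):
    for z in (0,.024):
        P=[np.array(o)+ex*i+ey*j+[0,0,z] for i,j in((.09,.07),(.09,-.07),(-.09,-.07),(-.09,.07))]
        cv2.polylines(im,[np.round(proj(f,P)).astype(int)],True,c if z else (0,255,255),1)
cv2.imwrite("pics/w5.png",cv2.resize(im[60:300,200:460],None,fx=3,fy=3))
E
```

```text
[[0.41623157 0.42877974 0.064     ]
 [0.58102532 0.36564276 0.064     ]]
```

View pics/w5.png

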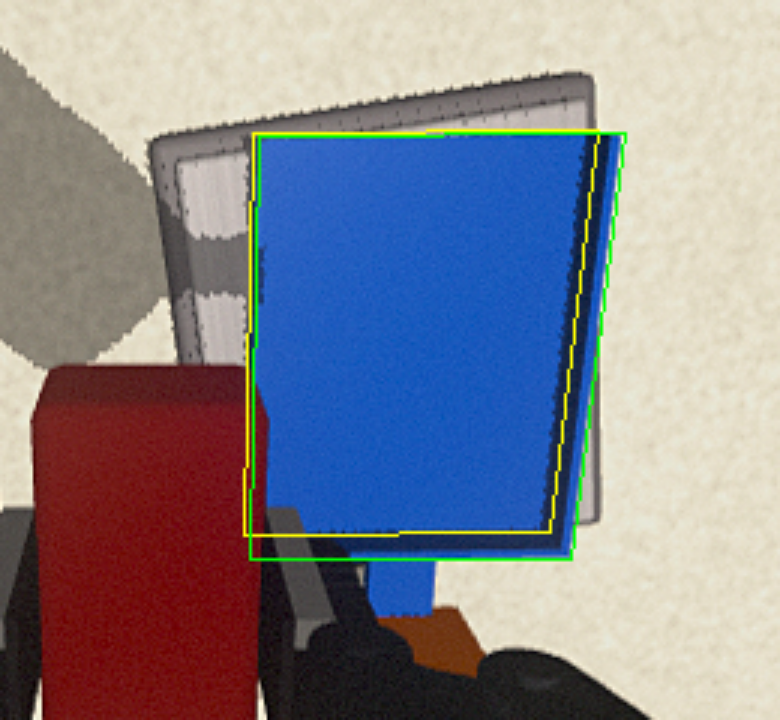

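```bash
python3 - <<'E'
from h import *
goto([0.503,0.2945,0.11],68.5)
goto([0.503,0.2945,0.052],68.5)
E
```

```text
shift [189.3, 81.7, 78.6] turn [-0.0104, -0.0008, 0.001] rows 5 k 0
shift [247.3, 81.8, 78.6] turn [-0.0104, -0.0008, 0.001] rows 6 k 0
```

drive_tool(
  increments=[
    [200,[100,82,79],[-0.01,0,0]],
    [200,[189,82,79],[-0.01,0,0]],
    [200,[189,82,79],[-0.01,0,0]],
    [200,[189,82,79],[-0.01,0,0]],
    [200,[225,82,79],[-0.01,0,0]],
    [200,[247,82,79],[-0.01,0,0]],
    [200,[247,82,79],[-0.01,0,0]],
    [200,[247,82,79],[-0.01,0,0]],
    [200,[247,82,79],[-0.01,0,0]],
  ],
)

```text
time_s: 8.2
position: [0.5038, 0.2936, 0.0525]
ee_rot: [0.694, 0.132, 0.695, -0.133]
ft_force: [0.1, 1.2, -0.6]
grip_width: 0.0329
```

drive_tool(
  increments=[
    [115,[0,0,0],[0,0,0]],
    [115,[0,0,0],[0,0,0]],
    [115,[0,0,0],[0,0,0]],
    [115,[-30,0,0],[0,0,0]],
    [80,[-70,0,0],[0,0,0]],
    [80,[-150,0,0],[0,0,0]],
    [80,[-200,0,0],[0,0,0]],
    [80,[-200,0,0],[0,0,0]],
  ],
)

```text
time_s: 9.0
position: [0.5048, 0.2942, 0.2572]
ee_rot: [0.696, 0.133, 0.693, -0.132]
ft_force: [1.0, -0.5, -0.3]
grip_width: 0.0589
```

```bash
python3 - <<'E'
from h import *
f=optics.grab_frame("wrist"); cv2.imwrite("pics/w6.png",f["frame"])
goto([0.48,-0.20,0.20],89)
goto([0.527,-0.16,0.10],89)
E
```

```text
shift [59.4, -470.2, 157.3] turn [-0.3596, 0.0088, -0.0054] rows 10 k 0
shift [160.0, -416.4, 185.5] turn [-0.3596, 0.0088, -0.0054] rows 10 k 0
```

View pics/w6.png

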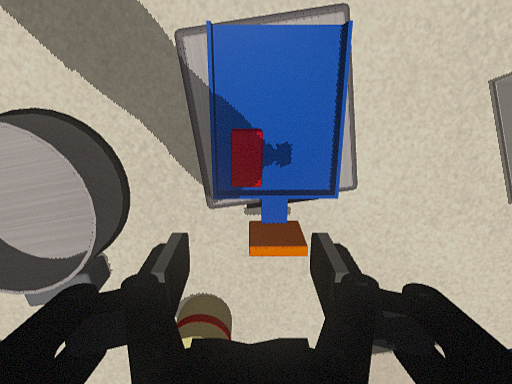

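drive_tool(
  increments=[
    [80,[60,-420,180],[-0.36,0,0]],
    [80,[60,-420,180],[-0.36,0,0]],
    [80,[60,-420,180],[-0.36,0,0]],
    [80,[60,-420,180],[-0.36,0,0]],
    [80,[60,-420,180],[-0.36,0,0]],
    [80,[60,-420,180],[-0.36,0,0]],
    [80,[60,-420,180],[-0.36,0,0]],
    [80,[60,-420,180],[-0.36,0,0]],
    [80,[60,-420,180],[-0.36,0,0]],
    [80,[60,-420,180],[-0.36,0,0]],
    [80,[60,-420,180],[-0.36,0,0]],
  ],
)

```text
time_s: 10.15
position: [0.5192, -0.1639, 0.1992]
ee_rot: [0.71, 0.009, 0.704, -0.006]
ft_force: [-0.4, -0.2, -1.2]
grip_width: 0.0589
```

```bash
python3 - <<'E'
from h import *
f=optics.grab_frame("wrist"); cv2.imwrite("pics/w7.png",f["frame"])
b=bar(f,"cream",(.527,-.16)); print(b, tool()[0])
x,y,a,_=b[1]
a=a+90
goto([x,y,0.05],a); goto([x,y,0.006],a)
E
```

```text
(np.int64(1935), [0.528, -0.1598, -2.3989, 0.9229]) [ 0.51917488 -0.1621532   0.19953316]
shift [149.6, 1.8, 7.5] turn [0.0228, 0.0087, -0.0047] rows 3 k 0
shift [193.6, 1.6, 7.1] turn [0.0228, 0.0087, -0.0047] rows 4 k 0
```

View pics/w7.png

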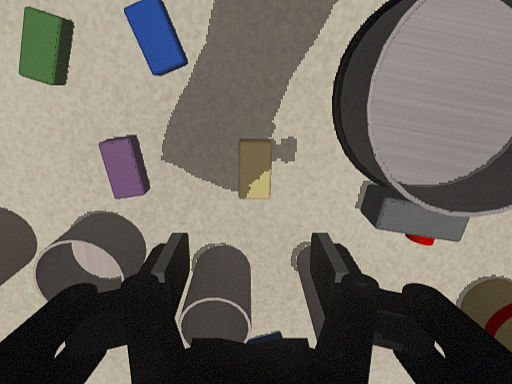

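drive_tool(
  increments=[
    [80,[75,2,7],[0.023,0.009,-0.005]],
    [80,[150,2,7],[0.023,0.009,-0.005]],
    [80,[150,2,7],[0.023,0.009,-0.005]],
    [80,[194,2,7],[0.023,0.009,-0.005]],
    [80,[194,2,7],[0.023,0.009,-0.005]],
    [200,[194,2,7],[0.023,0.009,-0.005]],
    [200,[194,2,7],[0.023,0.009,-0.005]],
    [200,[194,2,7],[0.023,0.009,-0.005]],
    [200,[194,2,7],[0.023,0.009,-0.005]],
    [200,[150,2,7],[0.023,0.009,-0.005]],
    [200,[75,2,7],[0.023,0.009,-0.005]],
    [200,[-10,2,7],[0.023,0.009,-0.005]],
  ],
)

```text
time_s: 11.4
position: [0.5263, -0.1601, 0.1521]
ee_rot: [0.707, 0.015, 0.707, -0.015]
ft_force: [1.1, -0.7, 0.1]
grip_width: 0.0329
```

```bash
python3 - <<'E'
from h import *
f=optics.grab_frame("wrist"); cv2.imwrite("pics/w8.png",f["frame"])
goto([0.525,0.3505,0.22],68.5)
goto([0.525,0.3505,0.052],68.5)
E
```

```text
shift [-61.9, 511.5, -26.4] turn [0.3329, 0.0133, 0.0036] rows 11 k 0
shift [106.1, 512.5, -28.5] turn [0.3329, 0.0133, 0.0036] rows 11 k 0
```

View pics/w8.png

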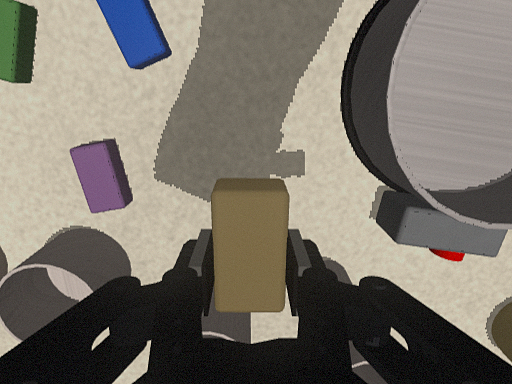

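drive_tool(
  increments=[
    [200,[-62,60,-27],[0.33,0.013,0.004]],
    [200,[-62,512,-27],[0.33,0.013,0.004]],
    [200,[-62,512,-27],[0.33,0.013,0.004]],
    [200,[-62,512,-27],[0.33,0.013,0.004]],
    [200,[-62,512,-27],[0.33,0.013,0.004]],
    [200,[-62,512,-27],[0.33,0.013,0.004]],
    [200,[-62,512,-27],[0.33,0.013,0.004]],
    [200,[-62,512,-27],[0.33,0.013,0.004]],
    [200,[-62,512,-27],[0.33,0.013,0.004]],
    [200,[-62,512,-27],[0.33,0.013,0.004]],
    [200,[-62,512,-27],[0.33,0.013,0.004]],
    [200,[-62,512,-27],[0.33,0.013,0.004]],
  ],
)

```text
time_s: 12.65
position: [0.5242, 0.3556, 0.2208]
ee_rot: [0.696, 0.13, 0.695, -0.128]
ft_force: [0.2, -0.6, -0.9]
grip_width: 0.0332
```

```bash
python3 - <<'E'
from h import *
print(tool()[0])
goto([0.525,0.3505,0.052],68.5)
E
```

```text
[0.5242115  0.35558729 0.22077109]
shift [168.8, -5.0, 2.4] turn [0.0082, 0.0012, -0.0033] rows 4 k 0
```

drive_tool(
  increments=[
    [200,[50,-5,2],[0.008,0,0]],
    [200,[100,-5,2],[0.008,0,0]],
    [200,[140,-5,2],[0.008,0,0]],
    [200,[169,-5,2],[0.008,0,0]],
    [200,[169,-5,2],[0.008,0,0]],
    [200,[169,-5,2],[0.008,0,0]],
    [115,[169,-5,2],[0.008,0,0]],
    [115,[169,-5,2],[0.008,0,0]],
    [115,[169,-5,2],[0.008,0,0]],
    [115,[130,-5,2],[0.008,0,0]],
    [80,[80,-5,2],[0.008,0,0]],
    [80,[0,-5,2],[0.008,0,0]],
  ],
)

```text
time_s: 13.85
position: [0.5238, 0.3502, 0.1921]
ee_rot: [0.695, 0.133, 0.694, -0.131]
ft_force: [1.0, 0.7, 1.1]
grip_width: 0.0588
```

```bash
python3 - <<'E'
from h import *
f=optics.grab_frame("wrist"); cv2.imwrite("pics/w9.png",f["frame"])
goto([0.50,-0.295,0.20],92)
E
```

```text
shift [-3.6, -612.2, 211.4] turn [-0.4097, 0.0125, -0.0111] rows 13 k 0
```

View pics/w9.png

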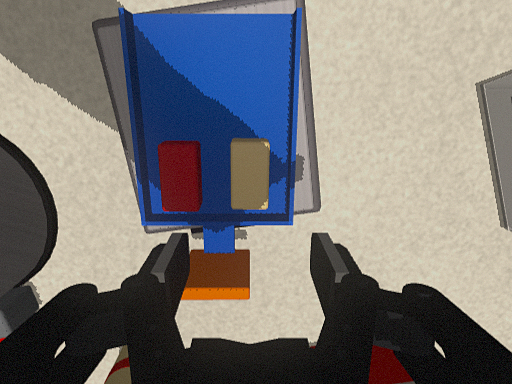

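Red and cream bars lie side by side at the tray's back (red 180,175; cream 250,175). Next mauve.

drive_tool(
  increments=[
    [80,[-30,-612,211],[-0.41,0.01,-0.01]],
    [80,[-30,-612,211],[-0.41,0.01,-0.01]],
    [80,[-30,-612,211],[-0.41,0.01,-0.01]],
    [80,[-30,-612,211],[-0.41,0.01,-0.01]],
    [80,[-30,-612,211],[-0.41,0.01,-0.01]],
    [80,[-30,-612,211],[-0.41,0.01,-0.01]],
    [80,[-30,-612,211],[-0.41,0.01,-0.01]],
    [80,[-30,-612,211],[-0.41,0.01,-0.01]],
    [80,[-30,-612,211],[-0.41,0.01,-0.01]],
    [80,[-30,-612,211],[-0.41,0.01,-0.01]],
    [80,[-30,-612,211],[-0.41,0.01,-0.01]],
    [80,[-30,-612,211],[-0.41,0.01,-0.01]],
  ],
)

```text
time_s: 15.1
position: [0.5011, -0.2479, 0.2243]
ee_rot: [0.708, -0.012, 0.706, 0.013]
ft_force: [1.7, -0.5, -0.8]
grip_width: 0.0585
```

drive_tool(
  increments=[
    [80,[0,-20,5],[0,0,0]],
    [80,[0,-20,5],[0,0,0]],
    [80,[0,-20,5],[0,0,0]],
  ],
)

```text
time_s: 15.4
position: [0.5067, -0.2678, 0.2241]
ee_rot: [0.708, -0.012, 0.706, 0.012]
ft_force: [0.1, 0.1, -0.5]
grip_width: 0.0587
```

```bash
python3 - <<'E'
from h import *
f=optics.grab_frame("wrist"); cv2.imwrite("pics/w10.png",f["frame"])
print(tool()[0])
HUE["mauve"]=[(125,172)]
m=segc(f,"mauve",minS=40,near=(.523,-.297),z=.02); c,a,s=fit(f,m,.022); b=boxfit(f,m,(c[0],c[1],a)); print(c,a,s,b)
x,y,a,_=b
a=a+90
goto([x,y,0.05],a); goto([x,y,0.006],a)
E
```

```text
[ 0.50663273 -0.26694199  0.22417662]
[ 0.52098663 -0.29657681] 7.011628150939941 (63.011959075927734, 33.8579216003418) (np.float64(0.5233087952699885), np.float64(-0.2968820323517833), np.float64(5.511528536209596), np.float64(0.8812412902348663))
shift [174.2, -30.7, 14.9] turn [-0.0607, 0.004, -0.0008] rows 4 k 0
shift [218.2, -30.7, 14.7] turn [-0.0607, 0.004, -0.0008] rows 5 k 0
```

View pics/w10.png

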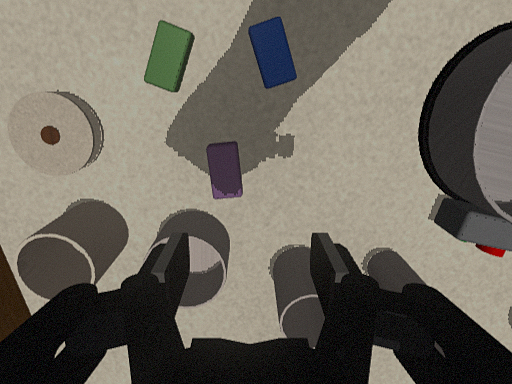

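drive_tool(
  increments=[
    [80,[50,-31,15],[-0.06,0,0]],
    [80,[110,-31,15],[-0.06,0,0]],
    [80,[174,-31,15],[-0.06,0,0]],
    [80,[174,-31,15],[-0.06,0,0]],
    [80,[218,-31,15],[-0.06,0,0]],
    [80,[218,-31,15],[-0.06,0,0]],
    [200,[218,-31,15],[-0.06,0,0]],
    [200,[218,-31,15],[-0.06,0,0]],
    [200,[218,-31,15],[-0.06,0,0]],
    [200,[218,-31,15],[-0.06,0,0]],
    [200,[170,-31,15],[-0.06,0,0]],
    [200,[90,-31,15],[-0.06,0,0]],
  ],
)

```text
time_s: 16.65
position: [0.522, -0.2965, 0.1045]
ee_rot: [0.707, -0.033, 0.706, 0.035]
ft_force: [1.9, -1.3, -0.0]
grip_width: 0.0331
```

```bash
python3 - <<'E'
from h import *
print(tool()[0])
goto([0.438,0.3205,0.22],68.5)
E
```

```text
[ 0.52200236 -0.2964892   0.10453158]
shift [-113.8, 622.5, -24.7] turn [0.4706, 0.0009, -0.0031] rows 13 k 0
```

drive_tool(
  increments=[
    [200,[-50,0,0],[0.05,0,0]],
    [200,[-114,60,-10],[0.47,0,0]],
    [200,[-114,622,-25],[0.47,0,0]],
    [200,[-114,622,-25],[0.47,0,0]],
    [200,[-114,622,-25],[0.47,0,0]],
    [200,[-114,622,-25],[0.47,0,0]],
    [200,[-114,622,-25],[0.47,0,0]],
    [200,[-114,622,-25],[0.47,0,0]],
    [200,[-114,622,-25],[0.47,0,0]],
    [200,[-114,622,-25],[0.47,0,0]],
    [200,[-114,622,-25],[0.47,0,0]],
    [200,[-114,622,-25],[0.47,0,0]],
  ],
)

```text
time_s: 17.85
position: [0.4488, 0.2337, 0.2172]
ee_rot: [0.696, 0.133, 0.694, -0.13]
ft_force: [1.0, 0.3, -0.8]
grip_width: 0.0329
```

```bash
python3 - <<'E'
from h import *
f=optics.grab_frame("wrist"); cv2.imwrite("pics/w11.png",f["frame"])
print(tool()[0])
goto([0.438,0.3205,0.15],68.5)
goto([0.438,0.3205,0.052],68.5)
E
```

```text
[0.44762234 0.24041728 0.21756266]
shift [68.2, 70.6, -37.8] turn [0.007, 0.0003, -0.0098] rows 3 k 0
shift [166.2, 69.6, -37.9] turn [0.007, 0.0003, -0.0098] rows 4 k 0
```

View pics/w11.png

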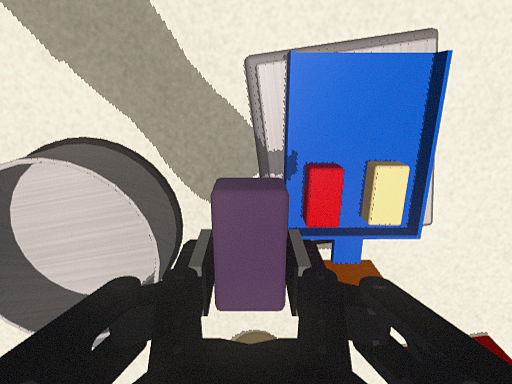

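drive_tool(
  increments=[
    [200,[20,70,-38],[0.007,0,-0.01]],
    [200,[68,70,-38],[0.007,0,-0.01]],
    [200,[68,70,-38],[0.007,0,-0.01]],
    [200,[120,70,-38],[0.007,0,-0.01]],
    [200,[166,70,-38],[0.007,0,-0.01]],
    [200,[166,70,-38],[0.007,0,-0.01]],
    [200,[166,70,-38],[0.007,0,-0.01]],
    [115,[166,70,-38],[0.007,0,-0.01]],
    [115,[166,70,-38],[0.007,0,-0.01]],
    [115,[166,70,-38],[0.007,0,-0.01]],
    [115,[130,70,-38],[0.007,0,-0.01]],
    [80,[60,70,-38],[0.007,0,-0.01]],
  ],
)

```text
time_s: 19.1
position: [0.4356, 0.3189, 0.1371]
ee_rot: [0.693, 0.131, 0.696, -0.133]
ft_force: [1.2, 0.4, 0.3]
grip_width: 0.0586
```

```bash
python3 - <<'E'
from h import *
f=optics.grab_frame("wrist"); cv2.imwrite("pics/w12.png",f["frame"])
print(tool()[0])
goto([0.40,-0.34,0.22],65)
E
```

```text
[0.44042532 0.32150751 0.14749467]
shift [-75.5, -629.8, 205.3] turn [0.0611, 0.0061, -0.0069] rows 14 k 0
```

View pics/w12.png

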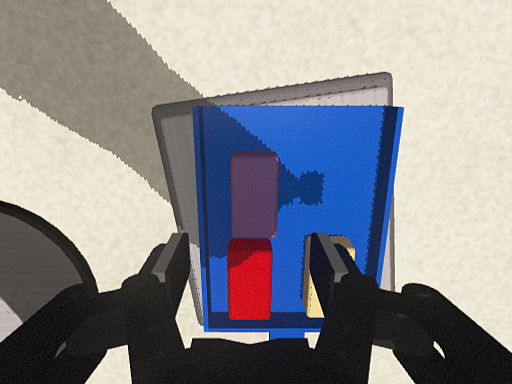

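drive_tool(
  increments=[
    [80,[-75,-60,20],[0.06,0,0]],
    [80,[-75,-630,205],[0.06,0,0]],
    [80,[-75,-630,205],[0.06,0,0]],
    [80,[-75,-630,205],[0.06,0,0]],
    [80,[-75,-630,205],[0.06,0,0]],
    [80,[-75,-630,205],[0.06,0,0]],
    [80,[-75,-630,205],[0.06,0,0]],
    [80,[-75,-630,205],[0.06,0,0]],
    [80,[-75,-630,205],[0.06,0,0]],
    [80,[-75,-630,205],[0.06,0,0]],
    [80,[-75,-630,205],[0.06,0,0]],
    [80,[-75,-630,205],[0.06,0,0]],
  ],
)

```text
time_s: 20.35
position: [0.4041, -0.2598, 0.2151]
ee_rot: [0.694, 0.155, 0.687, -0.151]
ft_force: [0.9, 0.2, 0.2]
grip_width: 0.0584
```

drive_tool(
  increments=[
    [80,[0,-95,30],[0,0,0]],
    [80,[0,-95,30],[0,0,0]],
    [80,[0,-95,30],[0,0,0]],
    [80,[0,-95,30],[0,0,0]],
  ],
)

```text
time_s: 20.75
position: [0.3906, -0.3598, 0.2147]
ee_rot: [0.693, 0.156, 0.687, -0.152]
ft_force: [-0.6, 0.9, 0.6]
grip_width: 0.0583
```

```bash
python3 - <<'E'
from h import *
f=optics.grab_frame("wrist"); cv2.imwrite("pics/w13.png",f["frame"])
print(tool()[0])
b=bar(f,"green",(.41,-.352)); print(b)
x,y,a,_=b[1]
a=a+90
goto([x,y,0.05],a); goto([x,y,0.006],a)
E
```

```text
[ 0.39082978 -0.35846778  0.21475549]
(np.int64(1538), [0.4063, -0.3566, -19.0723, 0.8015])
shift [164.9, 7.1, 12.0] turn [-0.104, 0.0079, -0.0068] rows 4 k 0
shift [208.9, 6.7, 11.7] turn [-0.104, 0.0079, -0.0068] rows 5 k 0
```

View pics/w13.png

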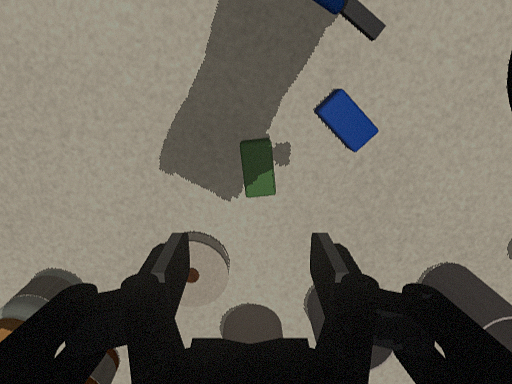

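drive_tool(
  increments=[
    [80,[50,7,12],[-0.1,0.008,-0.007]],
    [80,[110,7,12],[-0.1,0.008,-0.007]],
    [80,[165,7,12],[-0.1,0.008,-0.007]],
    [80,[165,7,12],[-0.1,0.008,-0.007]],
    [80,[209,7,12],[-0.1,0.008,-0.007]],
    [80,[209,7,12],[-0.1,0.008,-0.007]],
    [200,[209,7,12],[-0.1,0.008,-0.007]],
    [200,[209,7,12],[-0.1,0.008,-0.007]],
    [200,[209,7,12],[-0.1,0.008,-0.007]],
    [200,[209,7,12],[-0.1,0.008,-0.007]],
    [200,[170,7,12],[-0.1,0.008,-0.007]],
    [200,[70,7,12],[-0.1,0.008,-0.007]],
  ],
)

```text
time_s: 22.0
position: [0.4044, -0.3553, 0.0944]
ee_rot: [0.696, 0.12, 0.698, -0.118]
ft_force: [1.5, -1.3, -0.8]
grip_width: 0.033
```

```bash
python3 - <<'E'
from h import *
f=optics.grab_frame("wrist"); cv2.imwrite("pics/w14.png",f["frame"])
print(tool()[0])
goto([0.46,0.376,0.22],68.5)
E
```

```text
[ 0.40818855 -0.35967825  0.10442158]
shift [-121.0, 710.8, -193.3] turn [0.0384, 0.0084, 0.0052] rows 15 k 0
```

View pics/w14.png

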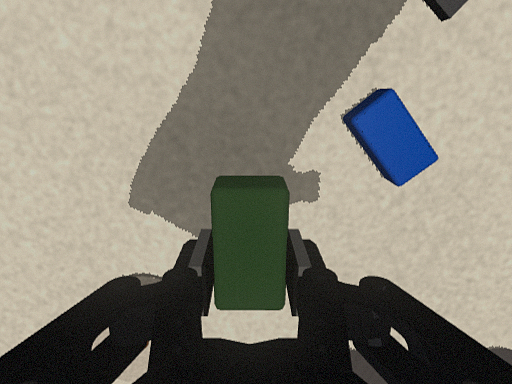

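drive_tool(
  increments=[
    [200,[-50,0,0],[0.03,0,0]],
    [200,[-121,60,-10],[0.04,0.008,0]],
    [200,[-121,711,-193],[0.04,0.008,0]],
    [200,[-121,711,-193],[0.04,0.008,0]],
    [200,[-121,711,-193],[0.04,0.008,0]],
    [200,[-121,711,-193],[0.04,0.008,0]],
    [200,[-121,711,-193],[0.04,0.008,0]],
    [200,[-121,711,-193],[0.04,0.008,0]],
    [200,[-121,711,-193],[0.04,0.008,0]],
    [200,[-121,711,-193],[0.04,0.008,0]],
    [200,[-121,711,-193],[0.04,0.008,0]],
    [200,[-121,711,-193],[0.04,0.008,0]],
  ],
)

```text
time_s: 23.25
position: [0.4465, 0.1713, 0.2108]
ee_rot: [0.695, 0.131, 0.694, -0.134]
ft_force: [1.0, -0.2, -0.0]
grip_width: 0.033
```

```bash
python3 - <<'E'
from h import *
print(tool()[0])
goto([0.46,0.376,0.13],68.5)
goto([0.46,0.376,0.052],68.5)
E
```

```text
[0.44645617 0.17125392 0.2107585 ]
shift [79.8, 195.7, -63.0] turn [-0.0018, 0.0027, 0.0039] rows 5 k 0
shift [157.8, 196.0, -63.2] turn [-0.0018, 0.0027, 0.0039] rows 6 k 0
```

drive_tool(
  increments=[
    [200,[0,196,-63],[0,0,0]],
    [200,[0,196,-63],[0,0,0]],
    [200,[0,196,-63],[0,0,0]],
    [200,[40,196,-63],[0,0,0]],
    [200,[80,196,-63],[0,0,0]],
    [200,[80,196,-63],[0,0,0]],
    [200,[80,196,-63],[0,0,0]],
  ],
)

```text
time_s: 23.95
position: [0.459, 0.3758, 0.129]
ee_rot: [0.695, 0.13, 0.695, -0.135]
ft_force: [-0.1, -0.4, 0.1]
grip_width: 0.033
```

```bash
python3 - <<'E'
from h import *
print(tool()[0])
goto([0.46,0.376,0.052],68.5)
E
```

```text
[0.45899878 0.37577594 0.12899229]
shift [77.0, 1.1, 0.8] turn [-0.0011, 0.001, 0.0067] rows 2 k 0
```

drive_tool(
  increments=[
    [200,[40,0,0],[0,0,0.006]],
    [200,[77,0,0],[0,0,0.006]],
    [200,[77,0,0],[0,0,0.006]],
    [200,[77,0,0],[0,0,0.006]],
    [115,[77,0,0],[0,0,0.006]],
    [115,[77,0,0],[0,0,0.006]],
    [115,[77,0,0],[0,0,0.006]],
    [115,[40,0,0],[0,0,0.006]],
    [80,[0,0,0],[0,0,0.006]],
    [80,[-50,0,0],[0,0,0]],
    [80,[-90,0,40],[0,0,0]],
    [80,[-90,0,40],[0,0,0]],
  ],
)

```text
time_s: 25.15
position: [0.5012, 0.3623, 0.2255]
ee_rot: [0.698, 0.133, 0.691, -0.133]
ft_force: [0.3, -0.2, 0.4]
grip_width: 0.0579
```

```bash
python3 - <<'E'
from h import *
f=optics.grab_frame("wrist"); cv2.imwrite("pics/w15.png",f["frame"])
g=optics.grab_frame("scene"); cv2.imwrite("pics/s1.png",g["frame"])
print(tool()[0])
E
```

```text
[0.49794852 0.36169345 0.22070999]
```

View pics/w15.png

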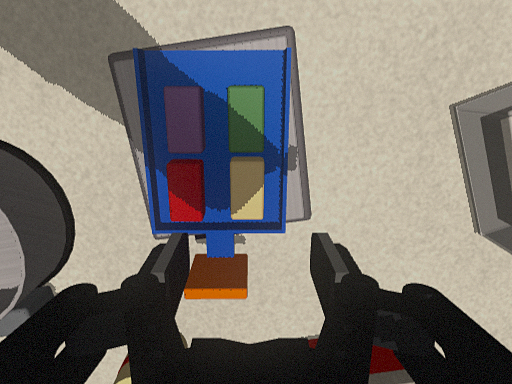

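View pics/s1.png

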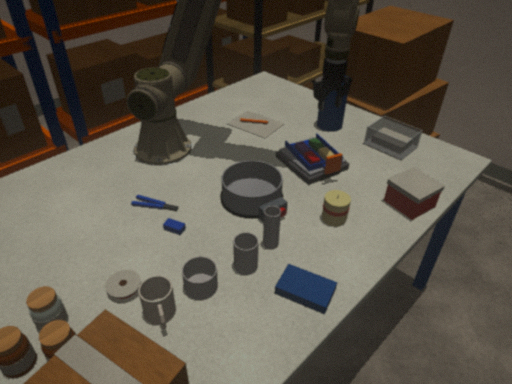

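```bash
python3 - <<'E'
from h import *
goto([0.593,0.2915,0.20],158.5)
E
```

```text
shift [21.2, -30.1, 114.2] turn [-1.5733, -0.0005, 0.0057] rows 11 k 0
```

drive_tool(
  increments=[
    [110,[0,-30,114],[-1.57,0,0]],
    [110,[21,-30,114],[-1.57,0,0]],
    [110,[21,-30,114],[-1.57,0,0]],
    [110,[21,-30,114],[-1.57,0,0]],
    [110,[21,-30,114],[-1.57,0,0]],
    [110,[21,-30,114],[-1.57,0,0]],
    [110,[21,-30,114],[-1.57,0,0]],
    [110,[21,-30,114],[-1.57,0,0]],
    [110,[21,-30,114],[-1.57,0,0]],
    [110,[21,-30,114],[-1.57,0,0]],
    [110,[21,-30,114],[-1.57,0,0]],
    [110,[21,-30,114],[-1.57,0,0]],
  ],
)

```text
time_s: 26.45
position: [0.591, 0.2917, 0.198]
ee_rot: [0.583, -0.398, 0.587, 0.396]
ft_force: [0.4, -0.2, -0.1]
grip_width: 0.0488
```

```bash
python3 - <<'E'
from h import *
f=optics.grab_frame("wrist"); 
print(tool()[0],sense()["joint_positions"])
im=f["frame"].copy()
a=np.radians(158.5);ex=np.array([np.cos(a),np.sin(a),0]);ey=np.array([-np.sin(a),np.cos(a),0]);o=np.array((0.472,0.339,0.04))
P=[o+ex*i+ey*j+[0,0,.072] for i,j in((-.124,.03),(-.124,-.03),(-.136,-.03),(-.136,.03))]
cv2.polylines(im,[np.round(proj(f,P)).astype(int)],True,(0,255,0),1)
P=[o+ex*i+ey*j+[0,0,.024] for i,j in((.09,.07),(.09,-.07),(-.09,-.07),(-.09,.07))]
cv2.polylines(im,[np.round(proj(f,P)).astype(int)],True,(0,255,0),1)
cv2.imwrite("pics/w16.png",im)
goto([0.593,0.2915,0.073],158.5)
E
```

```text
[0.5912895  0.29169362 0.19829394] [ 0.33894298  0.49466091  0.23705788  1.31697806 -0.00499633 -0.8522069 ]
shift [125.3, -1.6, 1.2] turn [-0.0044, -0.0063, 0.0004] rows 3 k 0
```

View pics/w16.png

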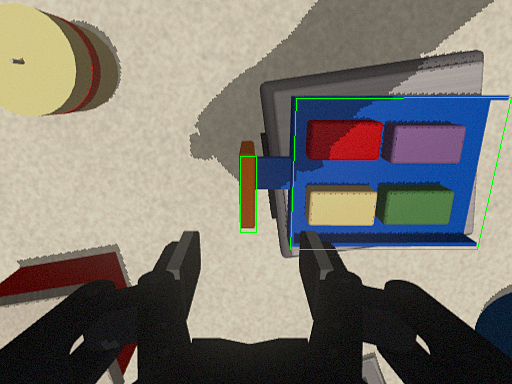

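drive_tool(
  increments=[
    [110,[40,-2,1],[0,-0.006,0]],
    [110,[80,-2,1],[0,-0.006,0]],
    [110,[110,-2,1],[0,-0.006,0]],
    [110,[125,-2,1],[0,-0.006,0]],
    [110,[125,-2,1],[0,-0.006,0]],
    [110,[125,-2,1],[0,-0.006,0]],
    [255,[125,-2,1],[0,-0.006,0]],
    [255,[125,-2,1],[0,-0.006,0]],
    [255,[125,-2,1],[0,-0.006,0]],
    [255,[125,-2,1],[0,-0.006,0]],
    [255,[125,-2,1],[0,-0.006,0]],
  ],
  squeeze=60,
)

```text
time_s: 27.6
position: [0.5942, 0.2915, 0.0749]
ee_rot: [0.586, -0.397, 0.584, 0.396]
ft_force: [-1.5, -0.3, 6.3]
grip_width: 0.011
```

```bash
python3 - <<'E'
from h import *
s=sense();print(tool()[0],s["grip_width"],s["ft_force"])
g=optics.grab_frame("side"); cv2.imwrite("pics/s2.png",g["frame"])
goto([0.593,0.2915,0.123],158.5)
E
```

```text
[0.59417207 0.2914839  0.07491922] 0.011043051616003413 [-1.51441167 -0.30595689  6.34977912]
shift [-48.1, 1.0, -0.3] turn [-0.0043, 0.0015, 0.0024] rows 1 k 0
```

View pics/s2.png

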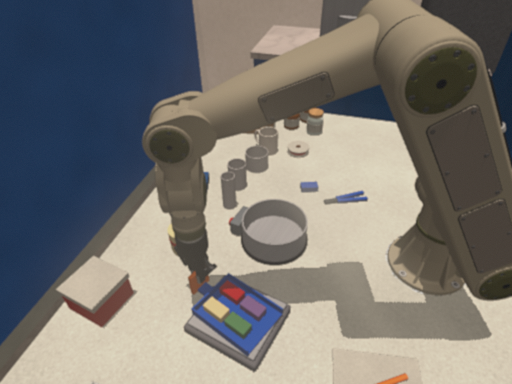

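drive_tool(
  increments=[
    [255,[-10,0,0],[0,0,0]],
    [255,[-20,0,0],[0,0,0]],
    [255,[-35,0,0],[0,0,0]],
    [255,[-50,0,0],[0,0,0]],
    [255,[-65,0,0],[0,0,0]],
    [255,[-80,0,0],[0,0,0]],
    [255,[-95,0,0],[0,0,0]],
    [255,[-110,0,0],[0,0,0]],
    [255,[-125,0,0],[0,0,0]],
    [255,[-125,0,0],[0,0,0]],
  ],
)

```text
time_s: 28.65
position: [0.595, 0.2918, 0.2028]
ee_rot: [0.588, -0.397, 0.583, 0.396]
ft_force: [0.5, -0.2, -2.6]
grip_width: 0.0114
```

```bash
python3 - <<'E'
from h import *
s=sense();print(tool()[0],s["grip_width"],s["ft_force"],s["wrist_torque"])
g=optics.grab_frame("side"); cv2.imwrite("pics/s3.png",g["frame"])
f=optics.grab_frame("wrist"); cv2.imwrite("pics/w17.png",f["frame"])
E
```

```text
[0.59501338 0.29179014 0.20278668] 0.011351419201589611 [ 0.51004783 -0.22354489 -2.63546043] [-0.14940657 -0.47481121 -0.04317027]
```

View pics/s3.png

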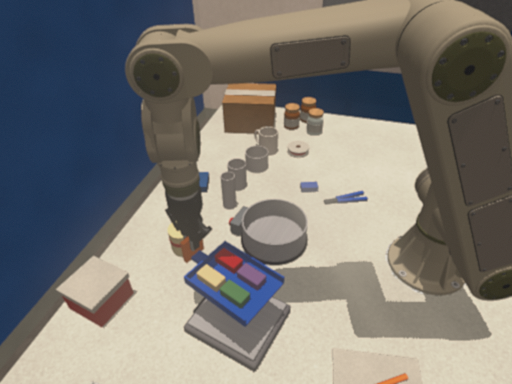

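View pics/w17.png

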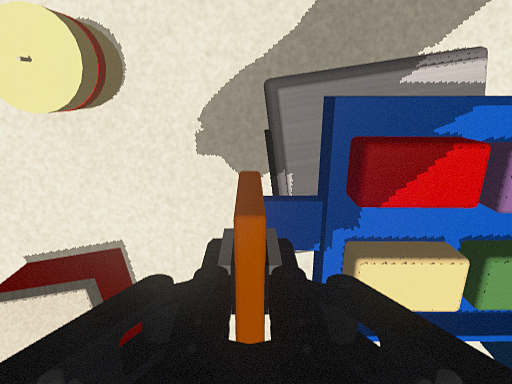

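```bash
python3 - <<'E'
from h import *
f=optics.grab_frame("side")
# platform quick check overlay: scale pose guess
g=optics.grab_frame("scene")
for n,h in (("side",f),("scene",g)):
    print(n,[(np.round(d["point"],4).tolist(),round(d["p"],2)) for d in spotter.spot_point("scale",h)],[(np.round(d["point"],4).tolist(),round(d["p"],2)) for d in spotter.spot_point("pot",h)])
goto([0.7235,0.046,0.223],183.6)
E
```

```text
side [([0.474, 0.3367, 0.0014], 0.96)] [([0.4591, 0.0268, 0.0014], 0.72)]
scene [([0.4752, 0.3343, -0.001], 0.93)] [([0.459, 0.031, -0.0011], 0.72)]
shift [-23.8, -211.7, -179.6] turn [-0.4425, 0.0003, 0.0013] rows 6 k 0
```

drive_tool(
  increments=[
    [255,[-10,-6,-5],[-0.013,0,0]],
    [255,[-24,-20,-18],[-0.045,0,0]],
    [255,[-24,-42,-36],[-0.09,0,0]],
    [255,[-24,-68,-58],[-0.14,0,0]],
    [255,[-24,-93,-79],[-0.195,0,0]],
    [255,[-24,-119,-101],[-0.25,0,0]],
    [255,[-24,-144,-122],[-0.3,0,0]],
    [255,[-24,-170,-144],[-0.354,0,0]],
    [255,[-24,-191,-162],[-0.4,0,0]],
    [255,[-24,-205,-174],[-0.43,0,0]],
    [255,[-24,-212,-180],[-0.442,0,0]],
    [255,[-24,-212,-180],[-0.442,0,0]],
  ],
)

```text
time_s: 30.25
position: [0.7241, 0.044, 0.2231]
ee_rot: [-0.485, 0.515, -0.484, -0.514]
ft_force: [0.1, 0.5, -3.1]
grip_width: 0.0113
```

```bash
python3 - <<'E'
from h import *
s=sense();print(tool()[0],s["grip_width"],s["joint_positions"])
f=optics.grab_frame("wrist"); cv2.imwrite("pics/w18.png",f["frame"])
g=optics.grab_frame("scene"); cv2.imwrite("pics/s4.png",g["frame"])
goto([0.7235,0.046,0.223],183.6)
E
```

```text
[0.72411184 0.04395332 0.22314926] 0.011280381755745007 [-4.99784191e-02  6.34376498e-01  5.30955327e-01  1.46588237e+00
  2.44281630e-04 -1.68105521e+00]
shift [0.3, -0.2, -0.1] turn [-0.0006, 0.0007, 0.0011] rows 1 k 0
```

View pics/w18.png

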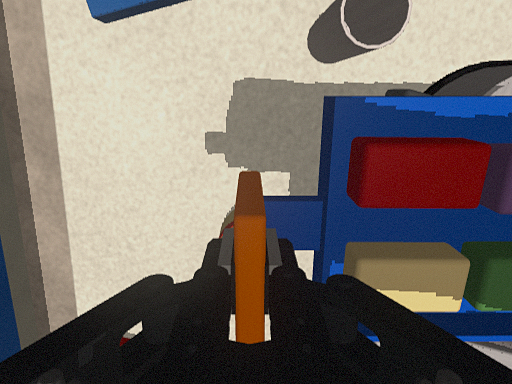

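View pics/s4.png

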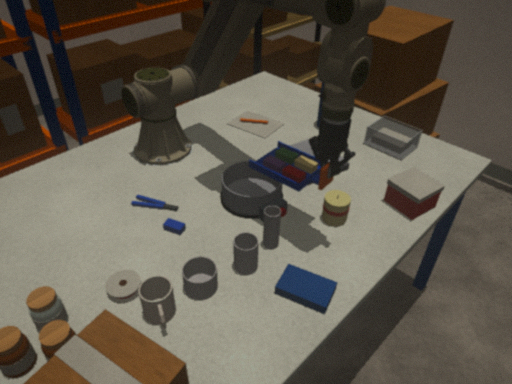

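```bash
python3 - <<'E'
import numpy as np
for th,zl in ((5,.18),(10,.17),(15,.155),(20,.145),(23,.135),(25,.13),(27,.125),(29,.12),(31,.115),(33,.115),(35,.115),(37,.115),(40,.115),(43,.115),(46,.115),(50,.115),(53,.115)):
    t=np.radians(th);c,s=np.cos(t),np.sin(t)
    dy=-221*c+33*s+221; dz=zl*1000+221*s+33*c-223
    print(th,[round(-dz),round(dy),0],[0,0,round(-t,3)])
E
```

```text
5 [-9, 4, 0] [0, 0, np.float64(-0.087)]
10 [-18, 9, 0] [0, 0, np.float64(-0.175)]
15 [-21, 16, 0] [0, 0, np.float64(-0.262)]
20 [-29, 25, 0] [0, 0, np.float64(-0.349)]
23 [-29, 30, 0] [0, 0, np.float64(-0.401)]
25 [-30, 35, 0] [0, 0, np.float64(-0.436)]
27 [-32, 39, 0] [0, 0, np.float64(-0.471)]
29 [-33, 44, 0] [0, 0, np.float64(-0.506)]
31 [-34, 49, 0] [0, 0, np.float64(-0.541)]
33 [-40, 54, 0] [0, 0, np.float64(-0.576)]
35 [-46, 59, 0] [0, 0, np.float64(-0.611)]
37 [-51, 64, 0] [0, 0, np.float64(-0.646)]
40 [-59, 73, 0] [0, 0, np.float64(-0.698)]
43 [-67, 82, 0] [0, 0, np.float64(-0.75)]
46 [-74, 91, 0] [0, 0, np.float64(-0.803)]
50 [-83, 104, 0] [0, 0, np.float64(-0.873)]
53 [-88, 114, 0] [0, 0, np.float64(-0.925)]
```

drive_tool(
  increments=[
    [255,[-9,4,0],[0,0,-0.087]],
    [255,[-18,9,0],[0,0,-0.175]],
    [255,[-21,16,0],[0,0,-0.262]],
    [255,[-27,23,0],[0,0,-0.33]],
    [255,[-29,25,0],[0,0,-0.349]],
    [255,[-29,30,0],[0,0,-0.401]],
    [255,[-29,30,0],[0,0,-0.401]],
  ],
)

```text
time_s: 31.05
position: [0.6907, 0.0455, 0.2514]
ee_rot: [-0.577, 0.601, -0.372, -0.41]
ft_force: [0.1, 0.5, -4.7]
grip_width: 0.0115
```

```bash
python3 - <<'E'
from h import *
p,r=tool();s=sense();print(p,r.as_matrix()[:,0],s["grip_width"],s["joint_positions"])
g=optics.grab_frame("side"); cv2.imwrite("pics/s5.png",g["frame"])
print([(np.round(d["point"],4).tolist(),round(d["p"],2)) for d in spotter.spot_point("tray_lip",g)])
E
```

```text
[0.69066086 0.04545052 0.25137859] [ 0.38763175  0.02586845 -0.92145127] 0.011549348645857363 [-0.07392869  0.21540517 -0.1194308   0.84049973  0.05445571 -1.69701458]
[([0.5011, 0.0361, 0.139], 0.93)]
```

View pics/s5.png

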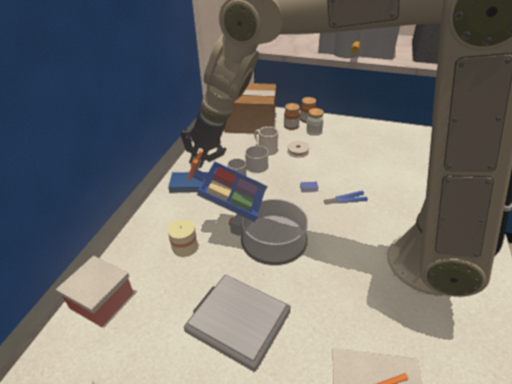

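```bash
python3 - <<'E'
import numpy as np
t0=np.radians(23)
b=np.array([-29,30]); 
Rm=np.array([[np.cos(t0),np.sin(t0)],[-np.sin(t0),np.cos(t0)]]) # level = Rm@cur for angle -t0
for th,zl in ((25,.13),(27,.125),(29,.12),(31,.115),(33,.115),(35,.115),(37,.115),(40,.115),(43,.115),(46,.115),(50,.115),(53,.115)):
    t=np.radians(th);c,s=np.cos(t),np.sin(t)
    d=np.array([-(zl*1000+221*s+33*c-223),-221*c+33*s+221])-b
    print(th,(Rm.T@d).round().tolist(),round(t0-t,3))
E
```

```text
25 [-3.0, 4.0] -0.035
27 [-6.0, 7.0] -0.07
29 [-9.0, 11.0] -0.105
31 [-12.0, 15.0] -0.14
33 [-19.0, 17.0] -0.175
35 [-27.0, 20.0] -0.209
37 [-34.0, 23.0] -0.244
40 [-45.0, 28.0] -0.297
43 [-55.0, 33.0] -0.349
46 [-65.0, 39.0] -0.401
50 [-78.0, 47.0] -0.471
53 [-88.0, 54.0] -0.524
```

drive_tool(
  increments=[
    [255,[-3,4,0],[0,0,-0.035]],
    [255,[-6,7,0],[0,0,-0.07]],
    [255,[-9,11,0],[0,0,-0.105]],
    [255,[-12,15,0],[0,0,-0.14]],
    [255,[-19,17,0],[0,0,-0.175]],
    [255,[-27,20,0],[0,0,-0.209]],
    [255,[-34,23,0],[0,0,-0.244]],
    [255,[-45,28,0],[0,0,-0.297]],
    [255,[-55,33,0],[0,0,-0.349]],
    [255,[-65,39,0],[0,0,-0.401]],
    [255,[-78,47,0],[0,0,-0.471]],
    [255,[-88,54,0],[0,0,-0.524]],
  ],
)

```text
time_s: 32.35
position: [0.6101, 0.0395, 0.314]
ee_rot: [-0.664, 0.677, -0.202, -0.245]
ft_force: [0.1, -1.2, -1.8]
grip_width: 0.0112
```

drive_tool(
  increments=[
    [255,[0,0,0],[0,0,0]],
    [255,[0,0,0],[0,0,0]],
    [255,[0,0,0],[0,0,0]],
    [255,[0,0,0],[0,0,0]],
  ],
)

```text
time_s: 32.75
position: [0.6114, 0.0394, 0.3148]
ee_rot: [-0.664, 0.677, -0.202, -0.245]
ft_force: [0.6, -0.5, -1.8]
grip_width: 0.0113
```

```bash
python3 - <<'E'
from h import *
p,r=tool();s=sense();print(p,r.as_matrix()[:,0],s["grip_width"],s["joint_positions"])
g=optics.grab_frame("side"); cv2.imwrite("pics/s6.png",g["frame"])
g=optics.grab_frame("scene"); cv2.imwrite("pics/s7.png",g["frame"])
E
```

```text
[0.61139245 0.03944377 0.31480077] [ 0.79804085  0.05110614 -0.60043231] 0.011305975411219046 [-0.15166152 -0.25504044 -0.7724143   0.13795213  0.171934   -1.7005302 ]
```

View pics/s6.png

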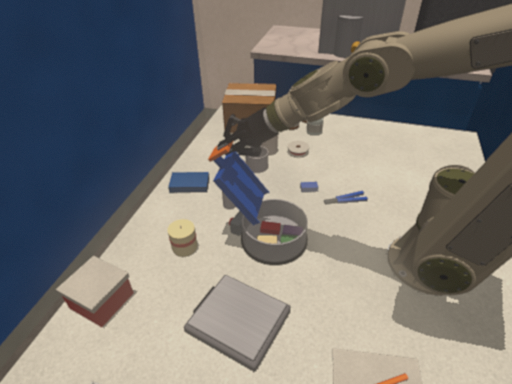

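View pics/s7.png

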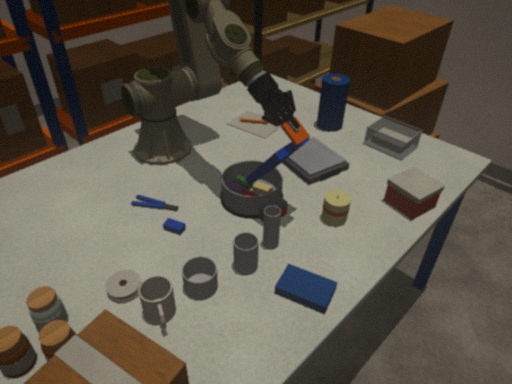

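```bash
python3 - <<'E'
import cv2
a=cv2.imread("pics/s6.png")[150:270,190:340];cv2.imwrite("pics/c3.png",cv2.resize(a,None,fx=5,fy=5,interpolation=cv2.INTER_CUBIC))
E
```

```text
(no output)
```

View pics/c3.png

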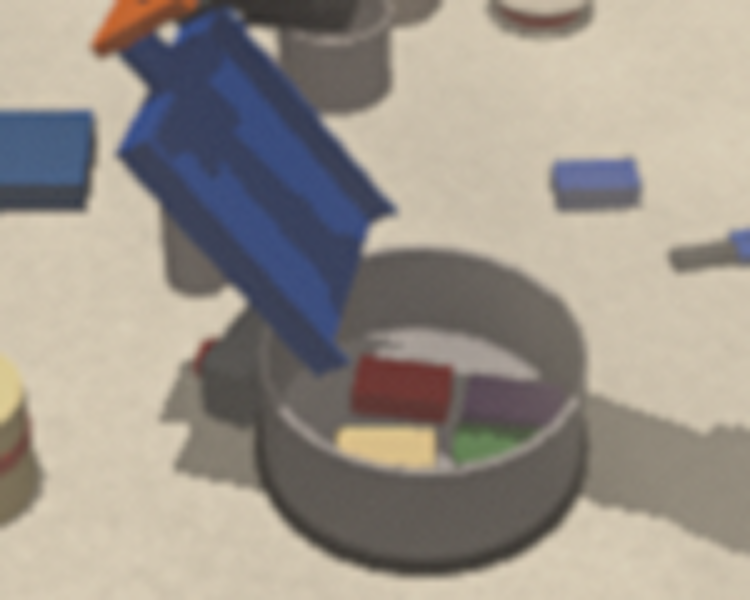

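```bash
python3 - <<'E'
from h import *
p,r=tool()
print("up60", (r.inv().apply([0.02,0,.06])*1000).round(1))
goto([0.64,0.042,0.36],183.6)
E
```

```text
up60 [-20.1 -60.   -1.2]
shift [-4.2, -54.2, 0.7] turn [0.0, 0.0011, 0.9263] rows 7 k 0
```

drive_tool(
  increments=[
    [255,[-16,-44,0],[0,0,0]],
    [255,[-20,-60,0],[0,0,0.05]],
    [255,[-10,-55,0],[0,0,0.2]],
    [255,[-4,-54,0],[0,0,0.35]],
    [255,[-4,-54,0],[0,0,0.5]],
    [255,[-4,-54,0],[0,0,0.65]],
    [255,[-4,-54,0],[0,0,0.8]],
    [255,[-4,-54,0],[0,0,0.926]],
    [255,[-4,-54,0],[0,0,0.926]],
  ],
)

```text
time_s: 33.75
position: [0.6449, 0.0409, 0.3513]
ee_rot: [0.481, -0.512, 0.487, 0.519]
ft_force: [1.1, -0.3, -5.0]
grip_width: 0.0112
```

```bash
python3 - <<'E'
from h import *
goto([0.597,0.2885,0.20],158.5)
E
```

```text
shift [152.3, 30.2, 249.7] turn [0.4384, -0.0005, -0.0133] rows 6 k 0
```

drive_tool(
  increments=[
    [255,[5,3,30],[0.05,0,-0.01]],
    [255,[20,8,70],[0.12,0,-0.013]],
    [255,[45,14,115],[0.2,0,-0.013]],
    [255,[75,20,160],[0.28,0,-0.013]],
    [255,[105,25,205],[0.36,0,-0.013]],
    [255,[130,28,235],[0.42,0,-0.013]],
    [255,[145,30,250],[0.438,0,-0.013]],
    [255,[152,30,250],[0.438,0,-0.013]],
    [255,[152,30,250],[0.438,0,-0.013]],
  ],
)

```text
time_s: 34.65
position: [0.5962, 0.2887, 0.2003]
ee_rot: [0.584, -0.399, 0.584, 0.398]
ft_force: [0.1, -0.5, -2.0]
grip_width: 0.0112
```

```bash
python3 - <<'E'
from h import *
print(tool()[0])
f=optics.grab_frame("wrist"); cv2.imwrite("pics/w19.png",f["frame"])
g=optics.grab_frame("side"); cv2.imwrite("pics/s8.png",g["frame"])
for t in ("tray","tray_lip","tray_handle"):print([(np.round(d["point"],4).tolist(),round(d["p"],2)) for d in spotter.spot_point(t,g)])
goto([0.597,0.2885,0.076],158.5)
E
```

```text
[0.59623564 0.28867583 0.2002805 ]
[([0.4809, 0.3352, 0.1668], 0.91), ([0.4712, 0.069, 0.0251], 0.72)]
[([0.3928, 0.3701, 0.1721], 0.65), ([0.487, -0.4846, -0.0006], 0.56)]
[([0.5982, 0.2889, 0.2205], 0.81)]
shift [126.0, 1.8, -0.1] turn [-0.0011, 0.0016, 0.0024] rows 3 k 0
```

View pics/s8.png

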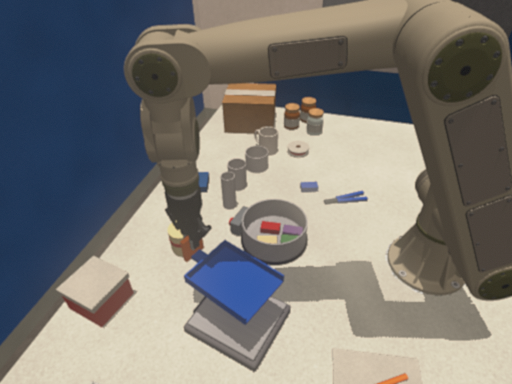

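View pics/w19.png

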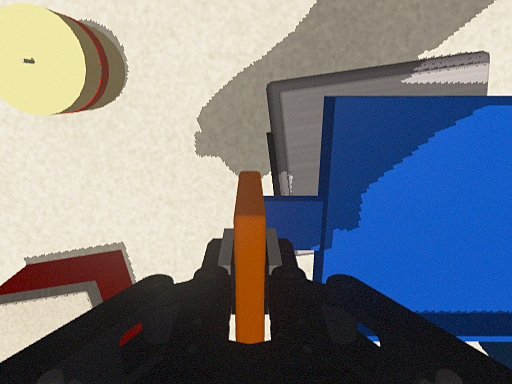

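drive_tool(
  increments=[
    [255,[40,2,0],[0,0.0016,0.0024]],
    [255,[80,2,0],[0,0.0016,0.0024]],
    [255,[105,2,0],[0,0.0016,0.0024]],
    [255,[118,2,0],[0,0.0016,0.0024]],
    [255,[123,2,0],[0,0.0016,0.0024]],
    [255,[124,2,0],[0,0.0016,0.0024]],
    [255,[124,2,0],[0,0.0016,0.0024]],
  ],
)

```text
time_s: 35.6
position: [0.5981, 0.2889, 0.0797]
ee_rot: [0.586, -0.398, 0.584, 0.397]
ft_force: [0.5, 0.1, -2.4]
grip_width: 0.0114
```

drive_tool(
  increments=[
    [255,[2,0,0],[0,0,0]],
    [255,[4,0,0],[0,0,0]],
    [255,[4,0,0],[0,0,0]],
  ],
)

```text
time_s: 35.9
position: [0.5983, 0.2891, 0.0761]
ee_rot: [0.586, -0.398, 0.584, 0.397]
ft_force: [-0.0, 0.5, -1.9]
grip_width: 0.0116
```

drive_tool(
  increments=[
    [255,[2,0,0],[0,0,0]],
    [255,[2,0,0],[0,0,0]],
    [255,[2,0,0],[0,0,0]],
  ],
)

```text
time_s: 36.2
position: [0.5986, 0.2892, 0.075]
ee_rot: [0.586, -0.398, 0.583, 0.397]
ft_force: [-0.6, -0.6, 4.8]
grip_width: 0.0112
```

drive_tool(
  increments=[
    [200,[0,0,0],[0,0,0]],
    [140,[0,0,0],[0,0,0]],
    [110,[0,0,0],[0,0,0]],
    [110,[0,0,0],[0,0,0]],
    [110,[-20,0,0],[0,0,0]],
    [110,[-50,0,0],[0,0,0]],
    [110,[-90,0,0],[0,0,0]],
    [110,[-150,0,0],[0,0,0]],
    [0,[-200,0,0],[0,0,0]],
    [0,[-200,0,0],[0,0,0]],
  ],
)

```text
time_s: 37.2
position: [0.5998, 0.2896, 0.2824]
ee_rot: [0.59, -0.399, 0.579, 0.396]
ft_force: [1.0, 0.8, 0.9]
grip_width: 0.0755
```

```bash
python3 - <<'E'
from h import *
print(tool()[0])
f=optics.grab_frame("wrist"); cv2.imwrite("pics/w20.png",f["frame"])
g=optics.grab_frame("side"); cv2.imwrite("pics/s9.png",g["frame"])
for t in ("tray","tray_lip","tray_handle"):print([(np.round(d["point"],4).tolist(),round(d["p"],2)) for d in spotter.spot_point(t,g)])
goto([0.55,-0.20,0.32],75)
E
```

```text
[0.59978182 0.28962671 0.28238991]
[([0.4804, 0.3355, 0.0367], 0.81), ([0.6008, 0.2904, 0.0918], 0.2)]
[([0.3934, 0.3705, 0.0458], 0.7), ([0.6002, 0.2899, 0.0933], 0.25)]
[([0.5962, 0.2907, 0.0901], 0.84)]
shift [-47.7, -136.0, -471.6] turn [1.4561, 0.001, 0.0001] rows 10 k 0
```

View pics/s9.png

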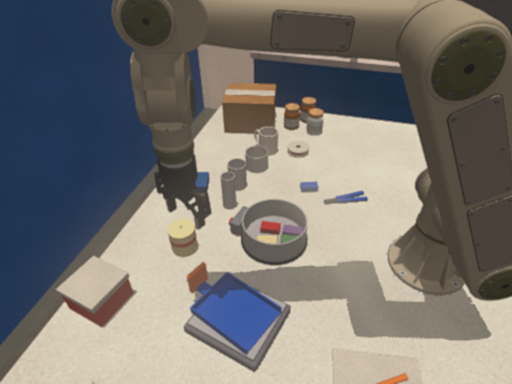

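drive_tool(
  increments=[
    [0,[-30,-136,-471],[1.456,0,0]],
    [0,[-30,-136,-471],[1.456,0,0]],
    [0,[-30,-136,-471],[1.456,0,0]],
    [0,[-30,-136,-471],[1.456,0,0]],
    [0,[-30,-136,-471],[1.456,0,0]],
    [0,[-30,-136,-471],[1.456,0,0]],
    [0,[-30,-136,-471],[1.456,0,0]],
    [0,[-30,-136,-471],[1.456,0,0]],
    [0,[-30,-136,-471],[1.456,0,0]],
    [0,[-30,-136,-471],[1.456,0,0]],
    [0,[-30,-136,-471],[1.456,0,0]],
    [0,[-30,-136,-471],[1.456,0,0]],
  ],
)

```text
time_s: 38.65
position: [0.5492, -0.2001, 0.2998]
ee_rot: [0.7, 0.094, 0.702, -0.092]
ft_force: [-0.0, 0.1, -1.0]
grip_width: 0.0851
```

```bash
cat >> h.py <<'E'
def cylfit(f,m,x0,r,h,z0=0,S=3):
    M=cv2.resize(m.astype(np.uint8),None,fx=S,fy=S,interpolation=cv2.INTER_LINEAR)>0
    t=np.linspace(0,2*np.pi,48,endpoint=False); c=np.concatenate([np.c_[r*np.cos(t),r*np.sin(t),0*t+z] for z in (z0,z0+h)])
    def cost(v):
        hl=cv2.convexHull((proj(f,c+[v[0]/100,v[1]/100,0])*S+S/2).astype(np.float32)); a=np.zeros(M.shape,np.uint8)
        cv2.fillConvexPoly(a,np.round(hl*16).astype(np.int32),1,shift=4); a=a>0
        return 1-(a&M).sum()/max(1,(a|M).sum())
    b=minimize(cost,[x0[0]*100,x0[1]*100],method="Nelder-Mead",options=dict(maxiter=120))
    return (b.x/100).round(4).tolist(),round(1-b.fun,3)
MO={"l":(.045,.07),"m":(.034,.1),"s":(.024,.13)}
E
python3 - <<'E'
from h import *
f=optics.grab_frame("wrist"); cv2.imwrite("pics/w21.png",f["frame"]); print(tool()[0])
ctr=dict(l=(.6225,-.336),m=(.656,-.198),s=(.648,-.087))
def run(f):
  for d in spotter.masks_of("mould_l",f):
    m=d["region"]; ys,xs=np.nonzero(m)
    if len(xs)<30: continue
    for k,c in ctr.items():
        if np.linalg.norm(proj(f,[c+(MO[k][1]/2,)])[0]-[xs.mean(),ys.mean()])<25: print(k,round(d["p"],2),len(xs),cylfit(f,m,c,*MO[k]))
run(f); print("scene"); run(optics.grab_frame("scene")); print("side"); run(optics.grab_frame("side"))
E
```

```text
[ 0.54946026 -0.19897465  0.30029807]
m 0.9 3443 ([0.6562, -0.2004], np.float64(0.949))
s 0.75 3065 ([0.6476, -0.0881], np.float64(0.958))
l 0.73 4120 ([0.6233, -0.3344], np.float64(0.866))
scene
m 0.98 962 ([0.6578, -0.1966], np.float64(0.935))
l 0.84 1378 ([0.6234, -0.3324], np.float64(0.967))
s 0.82 706 ([0.6508, -0.0847], np.float64(0.933))
side
l 0.91 464 ([0.6632, -0.229], np.float64(0.621))
m 0.91 464 ([0.6578, -0.2014], np.float64(0.77))
s 0.91 464 ([0.6468, -0.1927], np.float64(0.737))
l 0.89 520 ([0.623, -0.3344], np.float64(0.869))
m 0.89 520 ([0.6152, -0.298], np.float64(0.743))
m 0.64 513 ([0.6581, -0.1085], np.float64(0.681))
s 0.64 513 ([0.6494, -0.0874], np.float64(0.931))
```

View pics/w21.png

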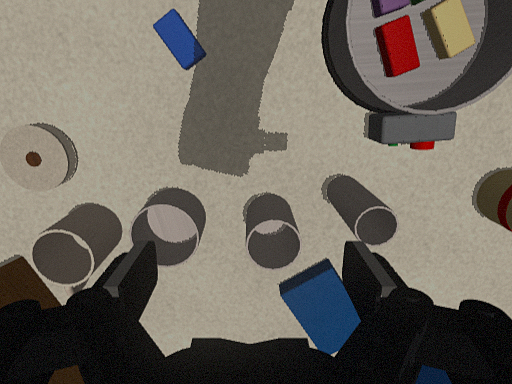

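```bash
python3 - <<'E'
from h import *
goto([0.6565,-0.20,0.17],40)
E
```

```text
shift [132.2, 25.2, 103.0] turn [0.6134, 0.0002, -0.0007] rows 5 k 0
```

drive_tool(
  increments=[
    [0,[40,25,103],[0.613,0,0]],
    [0,[80,25,103],[0.613,0,0]],
    [0,[110,25,103],[0.613,0,0]],
    [0,[132,25,103],[0.613,0,0]],
    [0,[132,25,103],[0.613,0,0]],
    [0,[132,25,103],[0.613,0,0]],
  ],
)

```text
time_s: 39.55
position: [0.6561, -0.1992, 0.1704]
ee_rot: [0.641, 0.298, 0.642, -0.297]
ft_force: [0.3, -0.5, 0.7]
grip_width: 0.0854
```

```bash
python3 - <<'E'
from h import *
f=optics.grab_frame("wrist"); print(tool()[0])
im=f["frame"].copy()
t=np.linspace(0,2*np.pi,48)
for k,c in dict(m=(.6565,-.2)).items():
    for z in (0,MO[k][1]): cv2.polylines(im,[np.round(proj(f,np.c_[c[0]+MO[k][0]*np.cos(t),c[1]+MO[k][0]*np.sin(t),0*t+z])).astype(int)],True,(0,255,0),1)
cv2.imwrite("pics/w22.png",im)
goto([0.6565,-0.20,0.068],40)
E
```

```text
[ 0.65692167 -0.19981194  0.17235356]
shift [104.4, -0.6, -0.3] turn [0.0042, 0.0017, -0.0016] rows 3 k 0
```

View pics/w22.png

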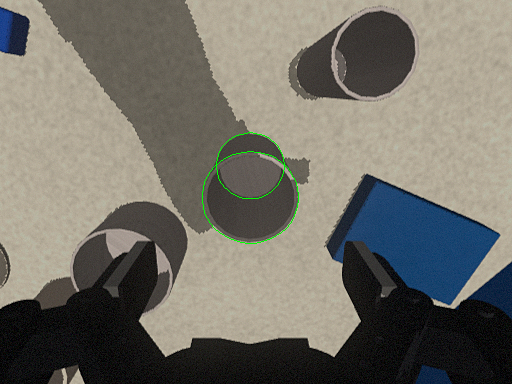

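drive_tool(
  increments=[
    [0,[40,0,0],[0,0,0]],
    [0,[75,0,0],[0,0,0]],
    [0,[95,0,0],[0,0,0]],
    [0,[104,0,0],[0,0,0]],
    [0,[104,0,0],[0,0,0]],
    [0,[104,0,0],[0,0,0]],
  ],
  squeeze=30,
)

```text
time_s: 40.2
position: [0.6586, -0.2005, 0.0712]
ee_rot: [0.644, 0.298, 0.639, -0.297]
ft_force: [-0.3, -0.5, -0.0]
grip_width: 0.0856
```

drive_tool(
  increments=[
    [150,[0,0,0],[0,0,0]],
    [150,[0,0,0],[0,0,0]],
    [150,[0,0,0],[0,0,0]],
    [150,[0,0,0],[0,0,0]],
    [150,[0,0,0],[0,0,0]],
  ],
)

```text
time_s: 40.7
position: [0.6601, -0.2015, 0.0743]
ee_rot: [0.645, 0.297, 0.638, -0.297]
ft_force: [-0.9, -0.7, 5.5]
grip_width: 0.0657
```

drive_tool(
  increments=[
    [150,[-20,0,0],[0,0,0]],
    [150,[-50,0,0],[0,0,0]],
    [150,[-90,0,0],[0,0,0]],
    [150,[-120,0,0],[0,0,0]],
    [150,[-120,0,0],[0,0,0]],
    [150,[-120,0,0],[0,0,0]],
  ],
)

```text
time_s: 41.3
position: [0.6596, -0.2013, 0.1961]
ee_rot: [0.647, 0.297, 0.636, -0.297]
ft_force: [0.0, 0.3, -1.3]
grip_width: 0.0663
```

```bash
python3 - <<'E'
from h import *
f=optics.grab_frame("wrist"); print(tool()[0],sense()["grip_width"])
g=optics.grab_frame("side");cv2.imwrite("pics/w23.png",f["frame"]);cv2.imwrite("pics/s10.png",g["frame"])
h=optics.grab_frame("scene")
for n,q in (("w",f),("sc",h),("si",g)):
  for d in spotter.masks_of("mould_l",q):
    m=d["region"]; ys,xs=np.nonzero(m)
    if len(xs)>30 and np.linalg.norm(proj(q,[.6233,-.334,.035])[0]-[xs.mean(),ys.mean()])<25: print(n,round(d["p"],2),cylfit(q,m,(.6233,-.334),*MO["l"]))
goto([0.6233,-0.334,0.188],40)
E
```

```text
[ 0.65879053 -0.20099435  0.19433006] 0.06645790901008455
w 0.91 ([0.6235, -0.3341], np.float64(0.659))
sc 0.97 ([0.6252, -0.3332], np.float64(0.933))
si 0.91 ([0.6226, -0.3351], np.float64(0.907))
si 0.77 ([0.7352, -0.4095], np.float64(0.7))
shift [4.9, -112.8, 79.1] turn [0.0048, 0.0075, -0.004] rows 3 k 0
```

View pics/w23.png

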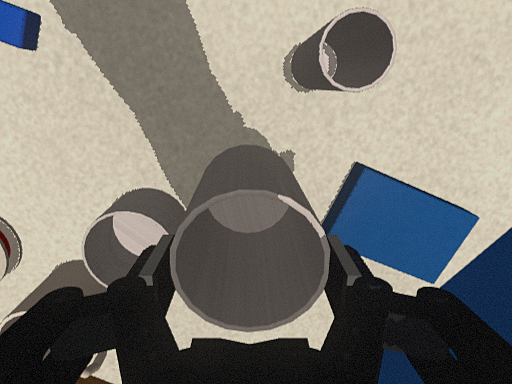

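View pics/s10.png

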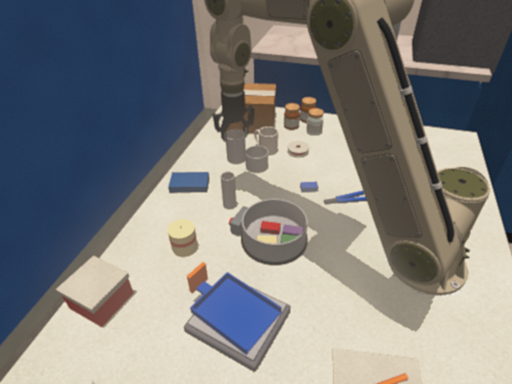

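```bash
python3 - <<'E'
from h import *
f=optics.grab_frame("wrist"); p,r=tool(); print(p)
# rim ellipse: measured px outer left x=171..329, top y=190, bottom 330
zt=p[2]-0.0743+0.1
P=pix2z(f,[[171,258],[329,258],[250,190],[250,331]],zt); print(P, P[:2].mean(0),P[2:].mean(0), np.linalg.norm(P[0]-P[1]),np.linalg.norm(P[2]-P[3]))
print("tool axis",r.as_matrix()[:,0])
E
```

```text
[ 0.6583481  -0.20079027  0.19303791]
[[ 0.62856532 -0.21611908  0.21873791]
 [ 0.67756308 -0.17475986  0.21873791]
 [ 0.63425738 -0.17334925  0.21873791]
 [ 0.67644083 -0.22302569  0.21873791]] [ 0.6530642  -0.19543947  0.21873791] [ 0.65534911 -0.19818747  0.21873791] 0.06411993268451968 0.06517047908570721
tool axis [ 0.0083619  -0.00331711 -0.99995954]
```

```bash
python3 - <<'E'
from h import *
goto([0.627,-0.337,0.185],40)
E
```

```text
shift [8.2, -112.0, 83.6] turn [0.0049, 0.0079, -0.0043] rows 3 k 0
```

drive_tool(
  increments=[
    [150,[0,-30,22],[0,0.008,-0.004]],
    [150,[4,-65,48],[0.005,0.008,-0.004]],
    [150,[8,-95,70],[0.005,0.008,-0.004]],
    [150,[8,-112,84],[0.005,0.008,-0.004]],
    [150,[8,-112,84],[0.005,0.008,-0.004]],
    [150,[8,-112,84],[0.005,0.008,-0.004]],
  ],
)

```text
time_s: 42.25
position: [0.6271, -0.3374, 0.1848]
ee_rot: [0.64, 0.3, 0.641, -0.299]
ft_force: [-0.3, 1.2, -0.8]
grip_width: 0.0662
```

```bash
python3 - <<'E'
from h import *
f=optics.grab_frame("wrist"); print(tool()[0])
g=optics.grab_frame("scene");h=optics.grab_frame("side")
t=np.linspace(0,2*np.pi,48); p=tool()[0]
ims=[]
for q in (g,h):
    im=q["frame"].copy(); im=cv2.resize(im,None,fx=4,fy=4,interpolation=cv2.INTER_CUBIC)
    for c,r,zs in (((.624,-.334),.045,(0,.07)),((p[0]-.0028,p[1]+.0027),.034,(p[2]-.0743-.004,p[2]+.0217))):
        for z in zs: cv2.polylines(im,[np.round(proj(q,np.c_[c[0]+r*np.cos(t),c[1]+r*np.sin(t),0*t+z])*4+2).astype(int)],True,(0,255,0),1)
    u=(proj(q,[.624,-.334,.09])[0]*4).astype(int); ims.append(im[max(0,u[1]-250):u[1]+250,u[0]-200:u[0]+200][:480])
hh=min(i.shape[0] for i in ims)
cv2.imwrite("pics/s11.png",np.hstack([i[:hh] for i in ims])); cv2.imwrite("pics/w24.png",f["frame"])
E
```

```text
[ 0.62741765 -0.33656711  0.18504852]
```

View pics/s11.png

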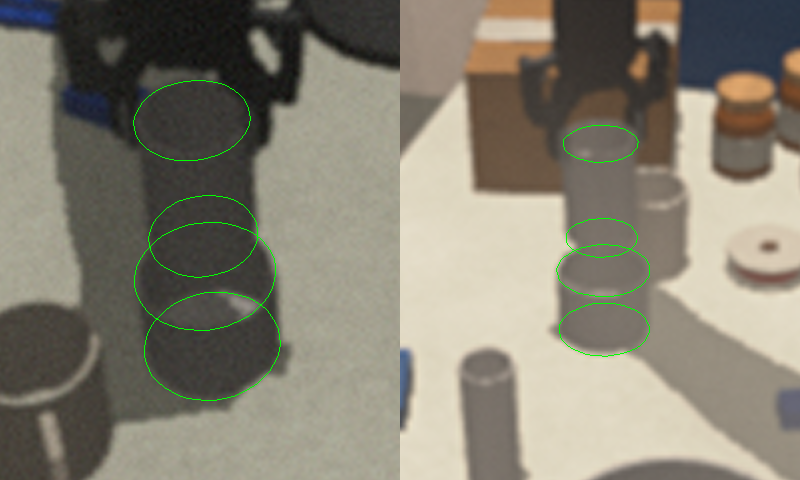

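View pics/w24.png

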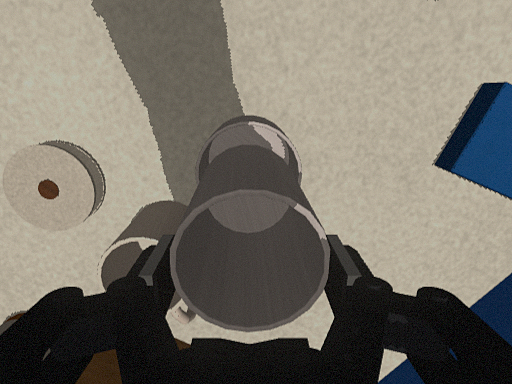

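drive_tool(
  increments=[
    [150,[15,0,0],[0,0,0]],
    [150,[30,0,0],[0,0,0]],
    [150,[45,0,0],[0,0,0]],
    [150,[55,0,0],[0,0,0]],
    [150,[60,0,0],[0,0,0]],
    [150,[60,0,0],[0,0,0]],
  ],
)

```text
time_s: 43.0
position: [0.6277, -0.335, 0.1248]
ee_rot: [0.641, 0.298, 0.642, -0.298]
ft_force: [-0.0, -0.6, -0.6]
grip_width: 0.0662
```

```bash
python3 - <<'E'
from h import *
f=optics.grab_frame("wrist"); print(tool()[0],sense()["ft_force"])
cv2.imwrite("pics/w25.png",f["frame"])
E
```

```text
[ 0.62799308 -0.33544032  0.12558285] [-0.11966827 -0.3879927  -0.90409878]
```

View pics/w25.png

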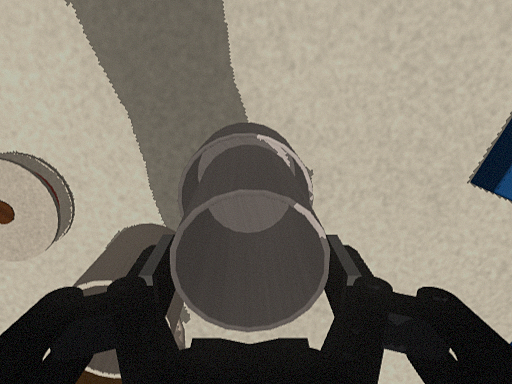

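drive_tool(
  increments=[
    [150,[12,0,0],[0,0,0]],
    [150,[24,0,0],[0,0,0]],
    [150,[34,0,0],[0,0,0]],
    [150,[39,0,0],[0,0,0]],
    [150,[41,0,0],[0,0,0]],
    [150,[41,0,0],[0,0,0]],
  ],
)

```text
time_s: 43.65
position: [0.6278, -0.3353, 0.0841]
ee_rot: [0.641, 0.298, 0.641, -0.298]
ft_force: [0.2, 0.5, -0.6]
grip_width: 0.0662
```

drive_tool(
  increments=[
    [150,[3,0,0],[0,0,0]],
    [150,[5,0,0],[0,0,0]],
    [150,[7,0,0],[0,0,0]],
    [150,[7,0,0],[0,0,0]],
  ],
)

```text
time_s: 44.05
position: [0.6282, -0.3357, 0.0786]
ee_rot: [0.642, 0.298, 0.641, -0.298]
ft_force: [-1.9, 1.7, 4.8]
grip_width: 0.0659
```

drive_tool(
  increments=[
    [60,[0,0,0],[0,0,0]],
    [0,[0,0,0],[0,0,0]],
    [0,[0,0,0],[0,0,0]],
    [0,[0,0,0],[0,0,0]],
    [0,[-15,0,0],[0,0,0]],
    [0,[-40,0,0],[0,0,0]],
    [0,[-80,0,0],[0,0,0]],
    [0,[-130,0,0],[0,0,0]],
    [0,[-130,0,0],[0,0,0]],
  ],
)

```text
time_s: 44.95
position: [0.6309, -0.3376, 0.2174]
ee_rot: [0.646, 0.298, 0.636, -0.299]
ft_force: [1.7, -0.0, 1.6]
grip_width: 0.0854
```

```bash
python3 - <<'E'
from h import *
f=optics.grab_frame("wrist"); print(tool()[0])
cv2.imwrite("pics/w26.png",f["frame"])
goto([0.648,-0.088,0.24],0)
E
```

```text
[ 0.63011014 -0.33708437  0.21384171]
shift [-27.3, 174.3, -178.7] turn [0.7002, 0.0081, -0.0064] rows 6 k 0
```

View pics/w26.png

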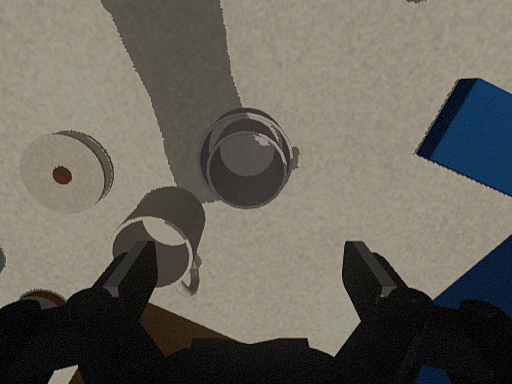

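```bash
python3 - <<'E'
from h import *
goto([0.648,-0.088,0.22],40)
E
```

```text
shift [-7.3, 174.2, -178.9] turn [0.0021, 0.0096, -0.0032] rows 5 k 0
```

drive_tool(
  increments=[
    [0,[-7,40,-40],[0,0.01,0]],
    [0,[-7,80,-80],[0,0.01,0]],
    [0,[-7,120,-120],[0,0.01,0]],
    [0,[-7,155,-160],[0,0.01,0]],
    [0,[-7,174,-179],[0,0.01,0]],
    [0,[-7,174,-179],[0,0.01,0]],
    [0,[-7,174,-179],[0,0.01,0]],
  ],
)

```text
time_s: 45.7
position: [0.6474, -0.0864, 0.2186]
ee_rot: [0.641, 0.298, 0.642, -0.296]
ft_force: [-0.4, -0.6, 0.0]
grip_width: 0.0852
```

```bash
python3 - <<'E'
from h import *
f=optics.grab_frame("wrist"); print(tool()[0])
c=(.648,-.088)
for d in spotter.masks_of("mould_s",f):
    m=d["region"]; ys,xs=np.nonzero(m)
    if len(xs)>30 and np.linalg.norm(proj(f,[.648,-.088,.065])[0]-[xs.mean(),ys.mean()])<40: print(round(d["p"],2),cylfit(f,m,c,*MO["s"]))
im=f["frame"].copy()
t=np.linspace(0,2*np.pi,48);k="s"
for z in (0,MO[k][1]): cv2.polylines(im,[np.round(proj(f,np.c_[c[0]+MO[k][0]*np.cos(t),c[1]+MO[k][0]*np.sin(t),0*t+z])).astype(int)],True,(0,255,0),1)
cv2.imwrite("pics/w27.png",im)
goto([0.648,-0.088,0.099],40)
E
```

```text
[ 0.6475272  -0.08778872  0.2187126 ]
0.72 ([0.6477, -0.0862], np.float64(0.93))
shift [119.8, 0.5, -0.2] turn [0.0015, -0.0011, -0.0023] rows 3 k 0
```

View pics/w27.png

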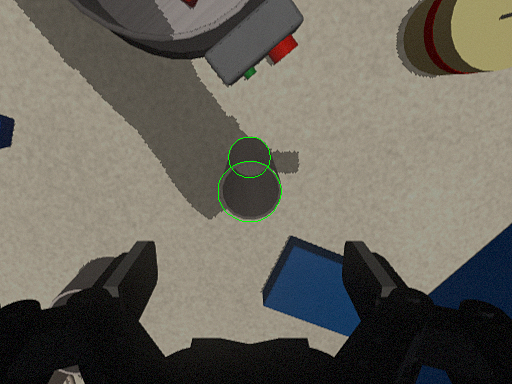

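drive_tool(
  increments=[
    [0,[40,0,-1],[0,0,0]],
    [0,[75,0,-2],[0,0,0]],
    [0,[105,0,-2],[0,0,0]],
    [0,[122,0,-2],[0,0,0]],
    [0,[122,0,-2],[0,0,0]],
    [0,[122,0,-2],[0,0,0]],
  ],
)

```text
time_s: 46.4
position: [0.6463, -0.0885, 0.0967]
ee_rot: [0.641, 0.3, 0.641, -0.298]
ft_force: [0.5, 0.3, 0.6]
grip_width: 0.085
```

drive_tool(
  increments=[
    [200,[0,0,0],[0,0,0]],
    [200,[0,0,0],[0,0,0]],
    [200,[0,0,0],[0,0,0]],
    [200,[0,0,0],[0,0,0]],
    [200,[0,0,0],[0,0,0]],
    [200,[0,0,0],[0,0,0]],
  ],
)

```text
time_s: 47.0
position: [0.6474, -0.0887, 0.0982]
ee_rot: [0.642, 0.3, 0.64, -0.298]
ft_force: [0.7, 0.3, 6.5]
grip_width: 0.0465
```

drive_tool(
  increments=[
    [200,[-20,0,0],[0,0,0]],
    [200,[-50,0,0],[0,0,0]],
    [200,[-90,0,0],[0,0,0]],
    [200,[-130,0,0],[0,0,0]],
    [200,[-160,0,0],[0,0,0]],
    [200,[-160,0,0],[0,0,0]],
    [200,[-160,0,0],[0,0,0]],
  ],
)

```text
time_s: 47.7
position: [0.647, -0.0888, 0.2585]
ee_rot: [0.642, 0.3, 0.64, -0.298]
ft_force: [-0.3, 0.3, -1.2]
grip_width: 0.0467
```

```bash
python3 - <<'E'
from h import *
f=optics.grab_frame("wrist"); print(tool()[0],sense()["grip_width"])
cv2.imwrite("pics/w28.png",f["frame"])
g=optics.grab_frame("scene");h=optics.grab_frame("side")
for n,q in (("sc",g),("si",h)):
  for d in spotter.masks_of("mould_l",q):
    m=d["region"]; ys,xs=np.nonzero(m); print(n,round(d["p"],2),len(xs),xs.mean().round(),ys.mean().round())
for n,q in (("sc",g),("si",h)):
    u=proj(q,[.625,-.334,.05])[0].astype(int); cv2.imwrite(f"pics/n_{n}.png",cv2.resize(q["frame"][u[1]-50:u[1]+50,u[0]-50:u[0]+50],None,fx=5,fy=5,interpolation=cv2.INTER_CUBIC))
E
python3 -c "
import cv2,numpy as np
cv2.imwrite('pics/n0.png',np.hstack([cv2.resize(cv2.imread('pics/n_%s.png'%k),(400,400)) for k in ('sc','si')]))"
```

```text
[ 0.6463967  -0.08871187  0.25712467] 0.04662743539678944
sc 0.87 771 199.0 267.0
sc 0.86 698 200.0 286.0
sc 0.78 859 273.0 183.0
si 0.84 256 256.0 149.0
si 0.68 376 257.0 163.0
si 0.65 658 227.0 152.0
```

View pics/w28.png

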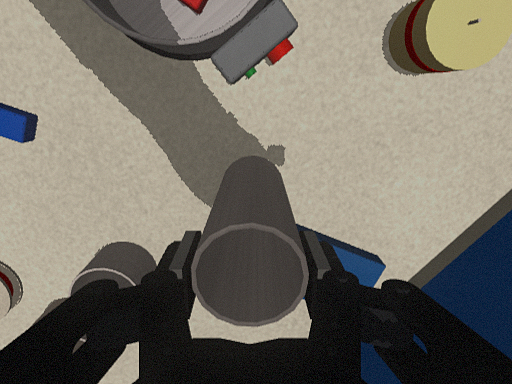

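View pics/n0.png

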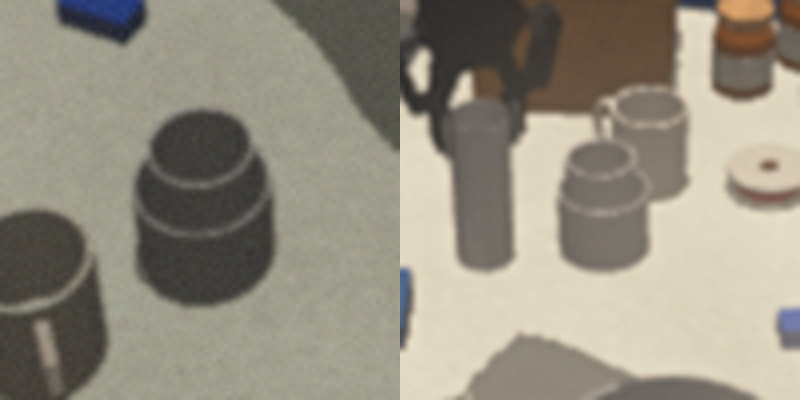

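```bash
python3 - <<'E'
from h import *
p,r=tool()
for n,c in (("scene",(198.5,148)),("side",(200.5,160))):
    q=optics.grab_frame(n); u=proj(q,[.625,-.334,.05])[0].astype(int)
    uv=np.array(c)/4+u-50; print(n,pix2z(q,[uv],0.104))
f=optics.grab_frame("wrist")
# s rim: left 191 right 307, top 223 bottom 326
zt=p[2]-0.0982+0.13
for z in (zt,zt-.005):
    P=pix2z(f,[[191,275],[307,275],[249,223],[249,326]],z); print(P[:2].mean(0),P[2:].mean(0),np.linalg.norm(P[0]-P[1]),np.linalg.norm(P[2]-P[3]))
print(p,r.as_matrix()[:,0])
E
```

```text
scene [[ 0.62838784 -0.33436288  0.104     ]]
side [[ 0.62233933 -0.32824077  0.104     ]]
[ 0.64408116 -0.08741655  0.28812486] [ 0.64472719 -0.08820338  0.28812486] 0.04577630525397709 0.04647011782125276
[ 0.64612937 -0.08985041  0.28312486] [ 0.64680483 -0.09067309  0.28312486] 0.04786211093171022 0.0485875371948506
[ 0.64603881 -0.08865534  0.25632486] [ 4.38226246e-05  2.19255301e-03 -9.99997595e-01]
```

```bash
python3 - <<'E'
from h import *
goto([0.6255,-0.332,0.25],40)
E
```

```text
shift [6.9, -172.3, 172.9] turn [-0.0004, -0.0002, -0.0025] rows 5 k 0
```

drive_tool(
  increments=[
    [200,[0,-30,30],[0,0,0]],
    [200,[0,-65,65],[0,0,0]],
    [200,[0,-100,100],[0,0,0]],
    [200,[3,-135,135],[0,0,0]],
    [200,[7,-160,160],[0,0,0]],
    [200,[7,-172,173],[0,0,0]],
    [200,[7,-172,173],[0,0,0]],
    [200,[7,-172,173],[0,0,0]],
  ],
)

```text
time_s: 48.9
position: [0.6256, -0.332, 0.2492]
ee_rot: [0.641, 0.3, 0.641, -0.298]
ft_force: [-0.3, 0.7, 0.3]
grip_width: 0.0468
```

```bash
python3 - <<'E'
from h import *
f=optics.grab_frame("wrist"); p,r=tool(); print(p)
g=optics.grab_frame("scene");h=optics.grab_frame("side")
t=np.linspace(0,2*np.pi,48)
ims=[]
for q in (g,h):
    im=cv2.resize(q["frame"],None,fx=4,fy=4,interpolation=cv2.INTER_CUBIC)
    for c,rr,zs in (((.6255,-.332),.034,(.104,)),((p[0],p[1]-.001),.024,(p[2]-.0982,p[2]+.0318))):
        for z in zs: cv2.polylines(im,[np.round(proj(q,np.c_[c[0]+rr*np.cos(t),c[1]+rr*np.sin(t),0*t+z])*4+2).astype(int)],True,(0,255,0),1)
    u=(proj(q,[.624,-.334,.13])[0]*4).astype(int); ims.append(im[max(0,u[1]-260):u[1]+260,u[0]-200:u[0]+200])
hh=min(i.shape[0] for i in ims)
cv2.imwrite("pics/s12.png",np.hstack([i[:hh] for i in ims]))
im=f["frame"].copy()
cv2.polylines(im,[np.round(proj(f,np.c_[.6255+.034*np.cos(t),-.332+.034*np.sin(t),0*t+.104])).astype(int)],True,(0,255,0),1)
cv2.imwrite("pics/w29.png",im)
E
```

```text
[ 0.62585463 -0.33119117  0.24958071]
```

View pics/s12.png

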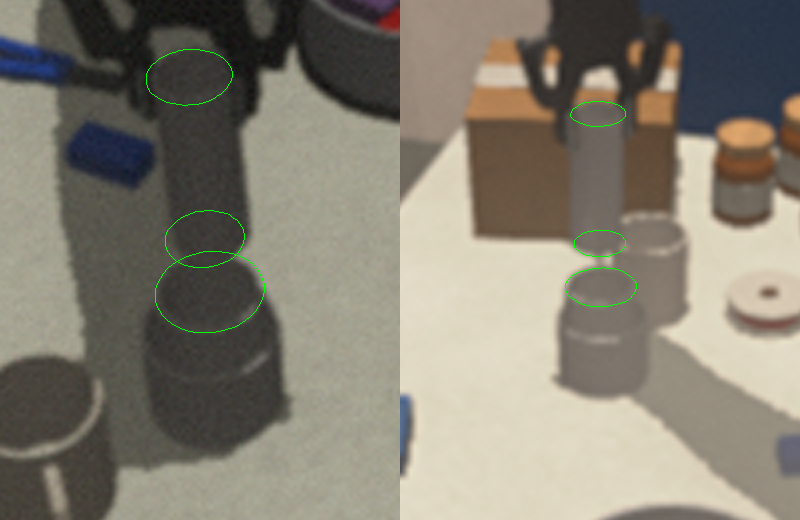

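View pics/w29.png

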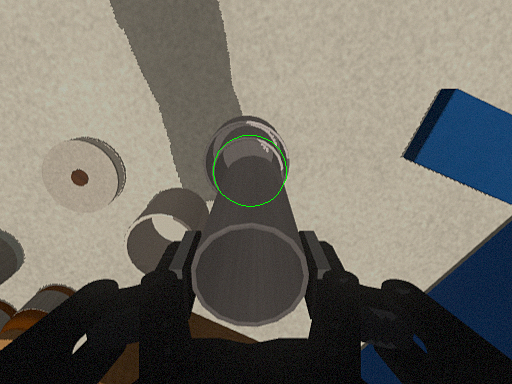

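```bash
python3 - <<'E'
import cv2
a=cv2.imread("pics/w29.png")[100:230,180:320];cv2.imwrite("pics/c4.png",cv2.resize(a,None,fx=5,fy=4.5,interpolation=cv2.INTER_CUBIC))
E
```

```text
(no output)
```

View pics/c4.png

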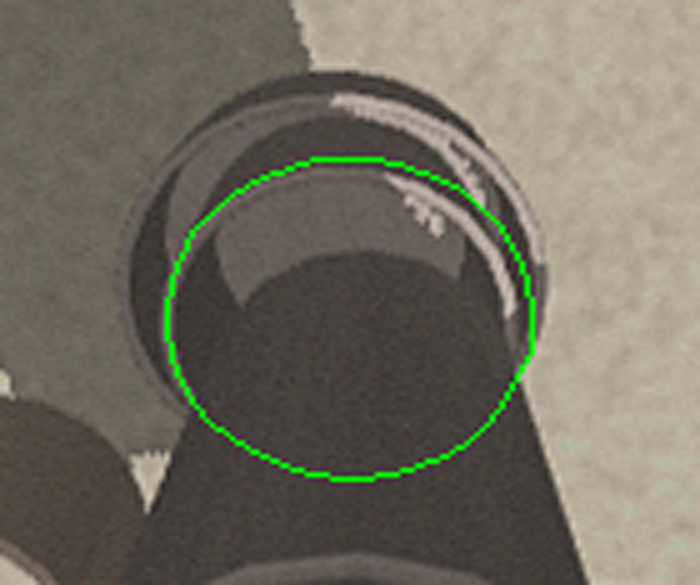

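drive_tool(
  increments=[
    [200,[10,-2,1],[0,0,0]],
    [200,[20,-2,1],[0,0,0]],
    [200,[30,-2,1],[0,0,0]],
    [200,[40,-2,1],[0,0,0]],
    [200,[50,-2,1],[0,0,0]],
    [200,[60,-2,1],[0,0,0]],
    [200,[65,-2,1],[0,0,0]],
    [200,[65,-2,1],[0,0,0]],
  ],
)

```text
time_s: 49.85
position: [0.6249, -0.3322, 0.1838]
ee_rot: [0.641, 0.3, 0.641, -0.297]
ft_force: [-0.5, 0.3, -1.1]
grip_width: 0.0469
```

```bash
python3 - <<'E'
from h import *
f=optics.grab_frame("wrist"); print(tool()[0],sense()["ft_force"])
cv2.imwrite("pics/w30.png",f["frame"])
E
```

```text
[ 0.62523886 -0.33237843  0.18467724] [-0.68191767  0.37795884 -1.2200758 ]
```

View pics/w30.png

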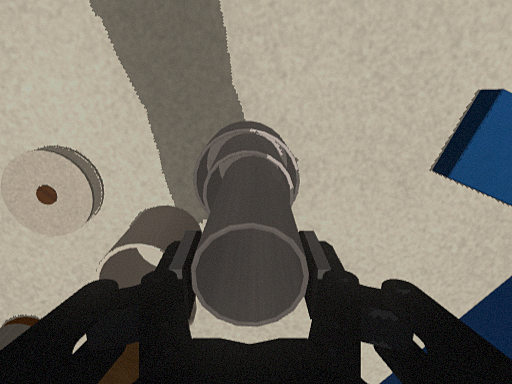

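drive_tool(
  increments=[
    [200,[12,0,0],[0,0,0]],
    [200,[24,0,0],[0,0,0]],
    [200,[36,0,0],[0,0,0]],
    [200,[48,0,0],[0,0,0]],
    [200,[60,0,0],[0,0,0]],
    [200,[68,0,0],[0,0,0]],
    [200,[72,0,0],[0,0,0]],
    [200,[72,0,0],[0,0,0]],
  ],
)

```text
time_s: 50.7
position: [0.625, -0.332, 0.1119]
ee_rot: [0.641, 0.3, 0.641, -0.297]
ft_force: [0.6, -0.6, -0.5]
grip_width: 0.0467
```

drive_tool(
  increments=[
    [200,[2,0,0],[0,0,0]],
    [200,[4,0,0],[0,0,0]],
    [200,[6,0,0],[0,0,0]],
    [200,[6,0,0],[0,0,0]],
  ],
)

```text
time_s: 51.1
position: [0.6253, -0.3321, 0.1063]
ee_rot: [0.641, 0.299, 0.641, -0.298]
ft_force: [0.9, 0.9, 0.1]
grip_width: 0.0465
```

drive_tool(
  increments=[
    [200,[1.5,0,0],[0,0,0]],
    [200,[1.5,0,0],[0,0,0]],
    [200,[1.5,0,0],[0,0,0]],
  ],
)

```text
time_s: 51.4
position: [0.6258, -0.3325, 0.1062]
ee_rot: [0.642, 0.299, 0.64, -0.298]
ft_force: [-0.1, 0.4, 5.5]
grip_width: 0.0468
```

Contact on the bottom at the expected height. Releasing and retreating.

drive_tool(
  increments=[
    [120,[0,0,0],[0,0,0]],
    [60,[0,0,0],[0,0,0]],
    [0,[0,0,0],[0,0,0]],
    [0,[0,0,0],[0,0,0]],
    [0,[-15,0,0],[0,0,0]],
    [0,[-40,0,0],[0,0,0]],
    [0,[-80,0,0],[0,0,0]],
    [0,[-120,0,0],[0,0,0]],
    [0,[-150,0,-50],[0,0,0]],
    [0,[-150,0,-100],[0,0,0]],
    [0,[-150,0,-150],[0,0,0]],
    [0,[-150,0,-150],[0,0,0]],
  ],
)

```text
time_s: 52.6
position: [0.524, -0.213, 0.2558]
ee_rot: [0.64, 0.299, 0.643, -0.297]
ft_force: [-0.2, 0.6, -0.8]
grip_width: 0.0851
```

```bash
python3 - <<'E'
from h import *
f={n:optics.grab_frame(n) for n in ("scene","side","wrist")}
for n in f: cv2.imwrite(f"pics/e_{n}.png",f[n]["frame"])
for n in ("scene","side"):
    for t in ("tray","scale","pot","mug","candle","ribbon"): print(n,t,[(np.round(d["point"],3).tolist(),round(d["p"],2)) for d in spotter.spot_point(t,f[n])[:1]])
    print(n,"wax",[(np.round(d["point"],3).tolist(),round(d["p"],2)) for d in spotter.find_in("wax1",f[n])[:6]])
a=[]
for n,z in (("scene",.06),("side",.06)):
    u=proj(f[n],[.625,-.334,z])[0].astype(int); a.append(cv2.resize(f[n]["frame"][max(0,u[1]-50):u[1]+50,u[0]-50:u[0]+50],(400,400),interpolation=cv2.INTER_CUBIC))
cv2.imwrite("pics/e_n.png",np.hstack(a))
E
```

```text
scene tray [([0.477, 0.341, 0.041], 0.96)]
scene scale [([0.6, 0.288, 0.091], 0.58)]
scene pot [([0.459, 0.031, 0.003], 0.82)]
scene mug []
scene candle [([0.716, 0.142, -0.0], 0.75)]
scene ribbon [([0.485, -0.482, 0.002], 0.67)]
scene wax [([0.407, -0.254, 0.022], 0.84), ([0.472, 0.059, 0.034], 0.75), ([0.461, 0.011, 0.04], 0.64), ([0.413, 0.008, 0.035], 0.52), ([0.416, 0.053, 0.036], 0.42)]
side tray [([0.481, 0.337, 0.041], 0.9)]
side scale []
side pot [([0.458, 0.028, 0.001], 0.59)]
side mug [([0.615, -0.455, 0.002], 0.57)]
side candle [([0.716, 0.14, -0.002], 0.75)]
side ribbon [([0.484, -0.479, -0.004], 0.53)]
side wax [([0.474, 0.018, 0.034], 0.72), ([0.405, 0.018, 0.039], 0.7), ([0.414, 0.047, 0.034], 0.61), ([0.484, -0.466, 0.023], 0.47), ([0.395, -0.235, 0.03], 0.44), ([0.466, 0.068, 0.035], 0.41)]
```

View pics/e_n.png

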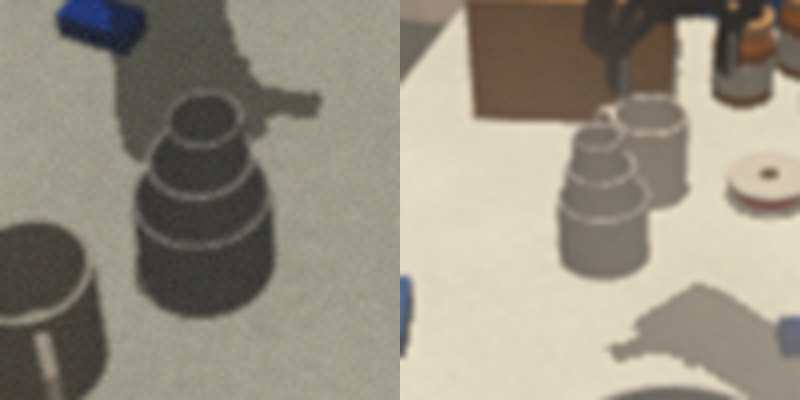

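View pics/e_side.png

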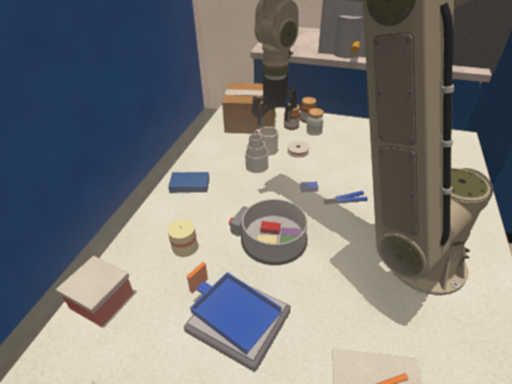

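View pics/e_scene.png

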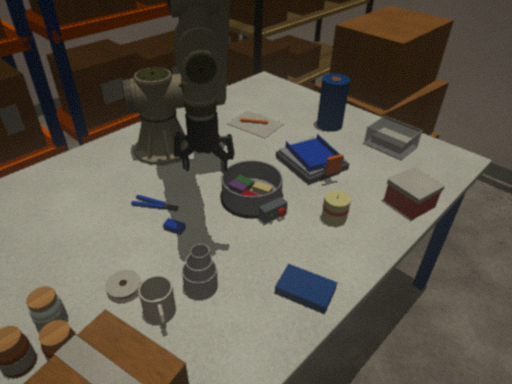

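View pics/e_wrist.png

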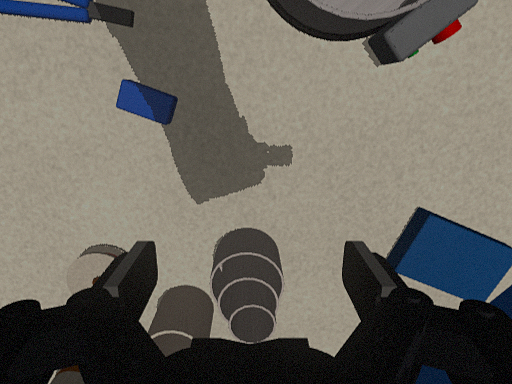

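```bash
python3 -c "
from rig import env,sense
print(env.close_job(), sense()['time_s'])"
```

```text
the job is handed in; nothing more can be done
the job is handed in; nothing more can be done
```

The job is handed in after about 53 s of the 210 s allowed, and by my last checks everything asked for is done; the system gave no verdict.

- **Wax bars:** four of the five were on the bench (red, cream, mauve, green). I saw no amber bar in any view. I put all four on the tray while it stood on the scale, carried it by its handle and tipped them into the pot at about 53 degrees. The final pictures show all four lying in the pot, below the rim and within about 60 mm of its axis. I left the blue look-alike bar alone.
- **Tray:** it is back flat on the scale, about 5 mm from the platform's centre (the two cameras differ by 4 mm on its position).
- **Moulds:** they stand nested and upright. The middle and the small one each touched bottom at the expected height, and both cameras show the stepped stack.
- **Bystanders:** the candle and the ribbon reel measured within a few millimetres of their start positions. The mug was missed by the scene camera's detector at the end, but the side camera put it where it was.
- **Handover:** the arm was clear of everything when I handed in.

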